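# Pack up the knife-handle stall

## Robot

A 6-joint arm with a two-finger parallel gripper is mounted at the origin on the work surface. World frame = base frame: x ahead of the robot, y to its left, z up, the work surface at z = 0. Lengths are in m, angles in rad, forces in N, time in s.
With the tool pointing down it reaches from about 0.375 to 0.9 m from the base axis. Payload 3.1 kg.
Tool frame: the origin (TCP) lies on the centre line of the jaws, within the pads' length; the fingertips stand 8 mm ahead of it and the grasp point (between the pads) lies 11 mm behind it; z points along the fingers, y is the line along which they close (so a half turn about z gives the same grasp; the last joint's range is limited). The gripper opens to 85 mm and grips with 20 to 120 N. Pads are 22 mm wide; open, the fingers measure 114 mm over their backs; the gripper's body (76 mm by 85 mm) begins 54 mm behind the grasp point. The pads swing forward as they close: fully open they stand 13 mm farther back than shut.
Start: joints at [1.044, 0.527, 1.433, -0, 1.181, -0.178], TCP at [0.213, 0.588, 0.216] pointing down, gripper open.
Joint ranges: [-3.08, 3.08], [-0.75, 2.2], [0.22, 2.44], [-1.43, 4.57], [0, 2.65], [-2.85, 2.85]. Speed limits (rad/s): [2.79, 2.79, 3.14, 3.14, 3.14, 3.14].

## Interface

Orientations are given as a 3x3 rotation matrix whose columns are the frame's x, y, z axes.
In Python, from cell import bot gives the robot as it stands. The module is installed in compiled form; this text tells all that it offers.
- The arm moves only by the shell command python3 -m pendant 'ROWS' [OPENING] [FORCE]. ROWS is JSON, a list of rows, each a list of 6 numbers: the shift along the tool's x, y, z scaled (see below), then the turn, a rotation vector about the tool's x, y, z scaled (see below). A call has exactly 10 rows; each row shifts and turns the commanded pose from where the row before left it, along the tool's axes as they then stand; what a row does not reach is not made up. The controller multiplies each number of a shift by 0.02 m and each number of a turn by 8 degrees. A row lasts 1/10 s, in which the tool goes at most 50 mm and 8.59 degrees, less where a joint would pass 70% of its speed; a pose out of reach is approached as far as the arm can. A call with a number of a shift or a turn outside -1 to 1 is refused whole. A call with a gripper value outside its range is refused whole. OPENING is the closure, from 0 (fully open) to 1 (shut), set as the call begins (- or left out, the last holds). The fingers move at their own pace and stop on an object; FORCE is the grip in N (left out, the last holds). Time passes only in rows, so rows that do not move let the fingers close, or fill a call up. It gives the time, the measured TCP pose, the force, the opening and the grip force at its end, in the units of the state.
- bot.sense(): the state, without advancing time (a new reading comes with each control period).
- bot.snapshot(name): name is "side" or "top" or "wrist"; returns a dict with "frame" (400x640x3 uint8, blue, green, red), "depth" (400x640 float32, m along the optical axis (not along the pixel's ray), 0 where there is no reading), "fx", "fy", "cx", "cy" (pixels), "eye" and "orientation" of the camera in the world. Camera axes: x right, y up, looking along -z (the intrinsics and any distortion apply to the point x, -y, -z); pixel columns grow to the right and rows downward; lengths in m; the calibration is good to about 2 mm. A picture is of the moment at which its call begins.
- bot.sign_off(): hands the job in; it is judged then, once.
The state is a dict: "t": time; "joint_pos": joint angles; "joint_vel": joint speeds; "joint_efforts": joint torques, N m; "tcp_pos": TCP position; "tcp_rot": TCP orientation; "force": force on the tool from outside, world axes, zero at the start; "ft_torque": the same for the moment, N m; "gripper_width": finger opening in m; "finger_force": force on a finger pad.
Only numpy, scipy, OpenCV 4.12 (cv2) and the standard library are available. Lean on these libraries where they do the work, as an engineer would, in place of code of your own. Each camera call takes 0.05 s, during which the arm holds its last target. There are 200 camera calls.

## Task

Pack up the stall into the plywood carrying tray: take every wooden handle block out of the dark display tray (the blocks lie flush: pressing one down at its thumb-notch end tips its other end up to be gripped) and lay the blocks flat in the carrying tray. Nest all the steel cups inside one another as a single upright stack, also standing in the carrying tray, and leave the bottle, the spool and the hand tool where they are.

Things in the scene. Friction and masses are not known exactly. Their poses are not given: they have to be found in the camera images.
- tray: Fixed dark-wood tip-up display tray, 142 (x) x 206 (y) x 51 mm high, origin at the centre of its underside. Three pockets side by side along its y. Each has a thumb notch about 25 mm wide in the tray's -x edge (facing the robot at yaw 0). A block in a pocket lies flush with the tray's top.
- pocket0 (a point): Centre of the pocket at y = -62 mm, level with the tray's top; axes as the tray's. Each pocket is 42 mm wide and reaches from x = -60 (notch end) to +58 mm. The +x half of its floor is level, 18 mm below the top; the -x half slopes down at 25 degrees from a ridge 2 mm on the -x side of the middle.
- pocket1 (a point): The same for the middle pocket, y = 0. How it works: a few newtons on the block 10 to 15 mm from its notch end, pushing that end down about 8 mm or more, rock it over the ridge; it then stays tipped at 25 degrees, the top of its other (+x) end about 22 mm above the tray's top.
- pocket2 (a point): The same for the pocket at y = +62 mm. Between neighbouring pockets and at the sides the tray's top is 20 mm wide.
- carrier: Fixed open plywood carrying tray, 170 (x) x 300 (y) x 24 mm high, walls and floor 6 mm thick, so inside 158 x 288 mm; origin at the centre of its underside.
- block0_center (a point): Light-wood knife-handle block, 112 (x) x 36 (y) x 18 mm thick, 80 g; the point is its centre, x along its length, z through its thickness. At the start it lies flush in pocket y = -62 mm of the tray.
- block1_center (a point): Light-wood knife-handle block, 112 (x) x 36 (y) x 18 mm thick, 80 g; the point is its centre, x along its length, z through its thickness. At the start it lies flush in pocket y = 0 mm of the tray.
- block2_center (a point): Light-wood knife-handle block, 112 (x) x 36 (y) x 18 mm thick, 80 g; the point is its centre, x along its length, z through its thickness. At the start it lies flush in pocket y = 62 mm of the tray.
- cup0_center (a point): Tapered open steel cup, 50 mm high, rim 66 mm and base 50 mm across outside, wall 3 mm, floor 8 mm, 120 g; the point is on its axis half-way up (25 mm above its foot), z towards the mouth. All cups are alike; one set into another sits about 20 to 26 mm higher than it. At the start it stands upright on the table. May be absent.
- cup1_center (a point): Tapered open steel cup, 50 mm high, rim 66 mm and base 50 mm across outside, wall 3 mm, floor 8 mm, 120 g; the point is on its axis half-way up (25 mm above its foot), z towards the mouth. All cups are alike; one set into another sits about 20 to 26 mm higher than it. At the start it stands upright on the table. May be absent.
- cup2_center (a point): Tapered open steel cup, 50 mm high, rim 66 mm and base 50 mm across outside, wall 3 mm, floor 8 mm, 120 g; the point is on its axis half-way up (25 mm above its foot), z towards the mouth. All cups are alike; one set into another sits about 20 to 26 mm higher than it. At the start it stands upright on the table. May be absent.
- bottle: Bystander: water bottle, 64 mm across, 190 mm high, standing; origin under its foot.
- spool: Bystander: wooden thread spool, 48 mm across, 44 mm high, standing; origin under its foot.
- file: Bystander: wood-handled hand tool 200 mm long, lying; origin at its underside.
There are look-alikes about, which are no part of the job. Leave any red look-alike of the part that bears cup1_center alone.

How it is judged:
By the outcome, as a careful person would: the job done as asked, in the order asked, and still so for the second after the job is handed in, with the robot touching nothing.
Of cup0, cup1, cup2 only 2 to 3 are there at a start; the rules pass over those that are not, and their reading is None.
At some moment in a run one of block0, block1, block2 may be knocked a few centimetres aside while the robot is not near it.
Once in a run the grip may slacken for a moment while it holds something.
It also fails if it takes over 210 s, if anything falls off the work surface, if the arm or the gripper's body presses on something with over 40 N, if the wrist force passes 120 N, or if a joint passes its speed limit or range.

## Working session

There is one attempt and no reset: what is moved stays moved. The work goes in short steps, Python scripts to look and compute and a shell command to move; the robot and the scene stay as the last step left them, time stands still between calls to the robot, and variables do not carry over. Pictures are saved under pics/ and viewed, at most 17 in all, crops included, and the job is handed in when it is done.

```bash
mkdir -p pics; cat > h.py <<'E'
import numpy as np, cv2
from cell import bot
def snap(n):
    return bot.snapshot(n)
def pt(s,u,v,z=None):
    # pixel to world: by depth or by plane z
    d=np.array([(u-s['cx'])/s['fx'],-(v-s['cy'])/s['fy'],-1.0]); R=np.array(s['orientation']); e=np.array(s['eye'])
    w=R@d
    if z is None: k=float(np.median(s['depth'][int(v)-1:int(v)+2,int(u)-1:int(u)+2]))
    else: k=(z-e[2])/w[2]
    return e+k*w
def cloud(s):
    v,u=np.mgrid[0:400,0:640]; d=s['depth']
    c=np.stack([(u-s['cx'])/s['fx']*d,-(v-s['cy'])/s['fy']*d,-d],-1)
    return c@np.array(s['orientation']).T+np.array(s['eye'])
E
python3 - <<'E'
from h import *
print(bot.sense())
for n in ('top','side'):
    s=snap(n); cv2.imwrite(f'pics/{n}0.png',s['frame']); print(n,{k:s[k] for k in s if k not in('frame','depth')}, (s['depth']>0).mean())
E
```

```text
{'t': 0.0, 'joint_pos': array([ 1.04450348e+00,  5.28466281e-01,  1.43390283e+00,  2.76420613e-06,
        1.18140751e+00, -1.78496794e-01]), 'joint_vel': array([ 1.04019437e-03,  7.41292590e-04, -5.43257148e-04, -1.41739512e-03,
        2.76611287e-04,  3.65795415e-06]), 'joint_efforts': array([ 7.39064162e-04, -4.42338717e+01, -1.78026634e+01, -2.50006462e-05,
        8.35172483e-03, -6.43607876e-06]), 'tcp_pos': array([0.21260254, 0.58692926, 0.21483343]), 'tcp_rot': array([[-9.40125585e-01,  3.40826459e-01, -1.09928279e-03],
       [ 3.40828008e-01,  9.40123772e-01, -1.88713162e-03],
       [ 3.90277499e-04, -2.14880708e-03, -9.99997615e-01]]), 'force': array([-0.45218526,  0.65403223,  0.42826012]), 'ft_torque': array([ 0.02897361, -0.03215216, -0.00458741]), 'finger_force': 0.0, 'gripper_width': 0.08521357904995167}
top {'fx': 364.9655674147465, 'fy': 364.9655674147465, 'cx': 320.4563036815457, 'cy': 196.25758525993032, 'eye': array([ 0.55586194, -0.0153914 ,  0.83234934]), 'orientation': array([[ 0.01953158,  0.99379164, -0.1095294 ],
       [-0.99939818,  0.01626496, -0.03063875],
       [-0.02866704,  0.1100619 ,  0.99351124]])} 0.996
side {'fx': 490.0734326413436, 'fy': 490.0734326413436, 'cx': 326.07517380692974, 'cy': 194.4459128398458, 'eye': array([ 0.13799562, -0.58982158,  0.91995335]), 'orientation': array([[ 0.76345593,  0.47696086, -0.43548064],
       [-0.64584655,  0.55945199, -0.51951488],
       [-0.00415775,  0.67788038,  0.73516046]])} 0.9962109375
```

View pics/top0.png

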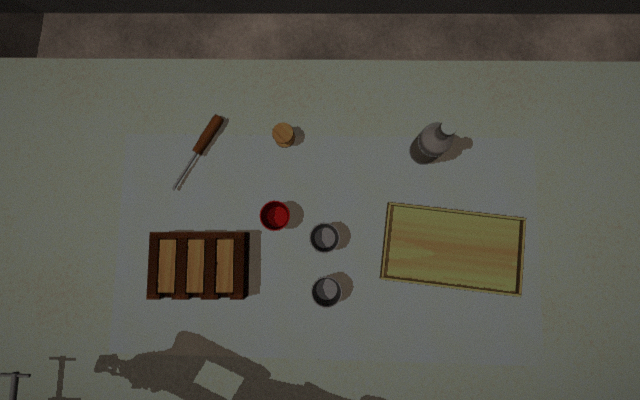

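View pics/side0.png

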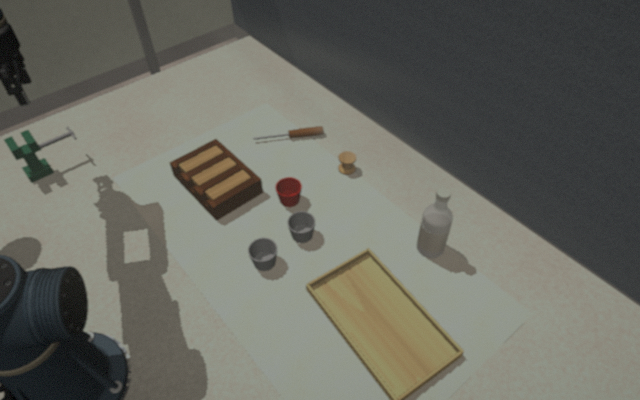

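Top view: three light blocks in the dark tray at (167,266), (196,266), (226,265). Cup candidates are grey (324,237), grey (326,291) and red (275,215), which is the look-alike to leave alone. The spool (284,134) and file (200,150) also count as look-alikes for the wood. The carrier is at (452,248). Next I measure from both views.

```bash
cat > meas.py <<'E'
from h import *
def report(n,save=None):
    s=snap(n); P=cloud(s); z=P[...,2]
    hsv=cv2.cvtColor(s['frame'],cv2.COLOR_BGR2HSV)
    ws=(P[...,0]>.3)&(P[...,0]<.8)&(P[...,1]<.55)&(P[...,1]>-.55)
    m=((z>.012)&ws).astype(np.uint8)
    k,l,st,c=cv2.connectedComponentsWithStats(m)
    for i in range(1,k):
        if st[i,4]<60: continue
        q=P[l==i]; zt=np.percentile(q[:,2],97); 
        top=q[q[:,2]>zt-.008]; (cx,cy),(w,h),a=cv2.minAreaRect((top[:,:2]*1000).astype(np.float32))
        col=np.median(hsv[l==i],0)
        print(n,'px',c[i].round(),'n',st[i,4],'ztop %.3f'%zt,'rect',round(cx),round(cy),round(w),round(h),round(a,1),'hsv',col)
    b=((hsv[...,0]>8)&(hsv[...,0]<30)&(hsv[...,2]>75)&(z>.035)&ws).astype(np.uint8)
    b=cv2.morphologyEx(b,cv2.MORPH_OPEN,np.ones((3,3)))
    k,l,st,c=cv2.connectedComponentsWithStats(b)
    for i in range(1,k):
        if st[i,4]<100: continue
        q=P[l==i]; (cx,cy),(w,h),a=cv2.minAreaRect((q[:,:2]*1000).astype(np.float32))
        print(n,'wood px',c[i].round(),st[i,4],'z %.3f'%np.median(q[:,2]),'rect',round(cx),round(cy),round(w),round(h),round(a,1))
    return s,P
if __name__=='__main__':
    for n in('top','side'): report(n)
    s=snap('top');cv2.imwrite('pics/crop.png',cv2.resize(s['frame'][185:325,130:370],None,fx=3,fy=3,interpolation=cv2.INTER_CUBIC))
E
python3 meas.py
```

```text
top px [433. 141.] n 1361 ztop 0.192 rect 657 -127 28 301 46.0 hsv [17. 36. 69.]
top px [282. 134.] n 316 ztop 0.047 rect 780 97 45 40 89.4 hsv [ 16. 149. 102.]
top px [199. 148.] n 446 ztop 0.028 rect 683 128 377 72 59.3 hsv [ 12. 177.  62.]
top px [272. 215.] n 378 ztop 0.053 rect 595 60 158 64 84.9 hsv [  1. 235.  43.]
top px [460. 250.] n 1554 ztop 0.027 rect 542 -224 417 170 84.2 hsv [ 23. 114.  95.]
top px [324. 238.] n 388 ztop 0.052 rect 554 -1 61 64 1.2 hsv [18. 23. 37.]
top px [198. 265.] n 6739 ztop 0.054 rect 491 180 141 393 1.1 hsv [ 13. 162.  45.]
top px [326. 294.] n 405 ztop 0.052 rect 483 -6 146 63 0.9 hsv [20. 25. 35.]
top wood px [282. 133.] 302 z 0.044 rect 781 97 37 45 1.0
top wood px [431. 141.] 200 z 0.132 rect 648 -123 44 280 49.5
top wood px [224. 265.] 847 z 0.052 rect 496 105 109 245 2.4
top wood px [167. 265.] 830 z 0.052 rect 495 167 108 370 2.2
top wood px [195. 266.] 832 z 0.052 rect 495 137 108 309 2.4
side px [301. 132.] n 183 ztop 0.028 rect 775 279 25 68 53.1 hsv [ 14. 116.  97.]
side px [216. 177.] n 4097 ztop 0.054 rect 492 270 144 212 1.3 hsv [ 16. 113.  81.]
side px [347. 160.] n 221 ztop 0.048 rect 781 94 48 37 89.5 hsv [ 17.  96. 138.]
side px [289. 190.] n 529 ztop 0.052 rect 601 106 66 64 68.9 hsv [  3. 142.  87.]
side px [436. 225.] n 1652 ztop 0.190 rect 756 -225 28 28 79.0 hsv [ 23.  23. 105.]
side px [301. 225.] n 568 ztop 0.051 rect 555 -2 65 64 79.6 hsv [30. 13. 76.]
side px [263. 252.] n 604 ztop 0.051 rect 442 -9 66 64 75.6 hsv [30. 12. 75.]
side px [385. 323.] n 2003 ztop 0.027 rect 538 -283 301 172 83.9 hsv [ 23.  90. 131.]
side wood px [215. 172.] 2174 z 0.051 rect 492 270 144 201 2.0
side wood px [346. 158.] 161 z 0.044 rect 780 94 48 37 87.0
side wood px [434. 229.] 1000 z 0.098 rect 741 -229 38 61 10.1
```

View pics/crop.png

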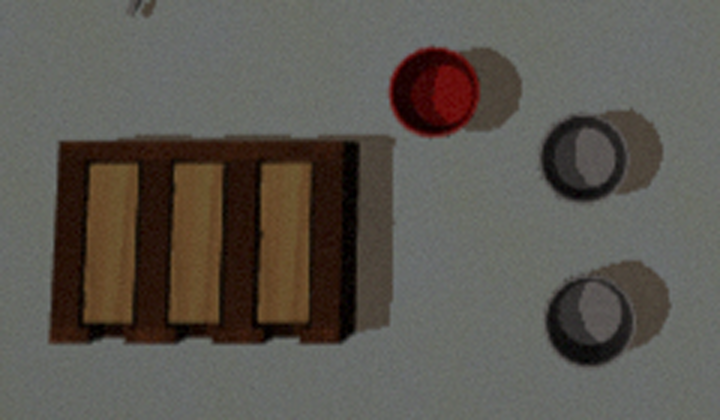

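The crop shows the three blocks with their notches on the -x edge (image bottom), two grey cups and the red one. I choose both grey cups. Depth edges are noisy in the top view, so I cast contours onto planes instead.

```bash
cat >> h.py <<'E'
from scipy.spatial.transform import Rotation as Ro
def rectw(s,mask,z):
    c=max(cv2.findContours(mask.astype(np.uint8),0,2)[0],key=cv2.contourArea).reshape(-1,2)
    q=np.array([pt(s,u,v,z)[:2] for u,v in c])*1000
    return cv2.minAreaRect(q.astype(np.float32))
def frame(yaw,tilt=0):
    """tool pointing down, its y along (-sin yaw,cos yaw), leaning back by tilt about y (deg)"""
    y=np.radians(yaw); R=np.array([[-np.cos(y),-np.sin(y),0],[-np.sin(y),np.cos(y),0],[0,0,-1]])
    return R@Ro.from_rotvec([0,np.radians(-tilt),0]).as_matrix()
def to(p,R,st=None):
    st=st or bot.sense(); R0=np.array(st['tcp_rot'])
    t=np.degrees(Ro.from_matrix(R0.T@R).as_rotvec())/8
    d=np.array(p)-st['tcp_pos']
    print('t %.1f'%st['t'],'turn',t.round(2),'then shift',(R.T@d/.02).round(2),'| w %.4f'%st['gripper_width'],'tcp',st['tcp_pos'].round(4),'F',st['force'].round(1))
E
python3 - <<'E'
from h import *
for n in('top','side'):
    s=snap(n); P=cloud(s); hsv=cv2.cvtColor(s['frame'],cv2.COLOR_BGR2HSV).astype(int); z=P[...,2]
    box=(lambda x0,x1,y0,y1:(P[...,0]>x0)&(P[...,0]<x1)&(P[...,1]>y0)&(P[...,1]<y1))
    for nm,b,zt,lo in (('tray',box(.38,.6,.14,.4),.0515,.04),('cupA',box(.5,.61,-.05,.05),.0505,.045),('cupB',box(.39,.5,-.06,.04),.0505,.045),('carrier',box(.42,.65,-.46,-.11),.0245,.018)):
        m=(b&(z>lo)).astype(np.uint8)
        r=rectw(s,cv2.morphologyEx(m,cv2.MORPH_CLOSE,np.ones((5,5))),zt); zz=z[m>0]
        print(n,nm,np.round(r[0]),np.round(r[1]),round(r[2],1),'z med',np.median(zz).round(4))
    V=hsv[...,2]; m=box(.38,.6,.14,.4)&(z>.045)
    thr=cv2.threshold(V[m].astype(np.uint8),0,255,cv2.THRESH_OTSU)[0]
    w=cv2.morphologyEx((m&(V>thr)).astype(np.uint8),cv2.MORPH_OPEN,np.ones((3,3)))
    k,l,st,c=cv2.connectedComponentsWithStats(w)
    for i in range(1,k):
        if st[i,4]>200:
            r=rectw(s,l==i,.051); print(n,'block',np.round(r[0]),np.round(r[1]),round(r[2],1),'z',np.median(z[l==i]).round(4))
    print(n,'table z',np.median(z[box(.45,.7,-.1,.0)&(z<.01)]),'carrier floor',np.median(z[box(.5,.58,-.35,-.22)]))
E
```

```text
top tray [490. 271.] [141. 209.] 1.2 z med 0.0516
top cupA [554.  -1.] [61. 64.] 1.2 z med 0.8323
top cupB [442.  -7.] [64. 63.] 1.3 z med 0.0502
top carrier [ 536. -281.] [300. 170.] 84.2 z med 0.024
top block [492. 211.] [110.  34.] 2.7 z 0.0517
top block [487. 335.] [109.  35.] 1.2 z 0.0518
top block [489. 273.] [109.  35.] 1.1 z 0.0518
top table z 0.001798044010933253 carrier floor 0.00671998686528158
side tray [489. 265.] [147. 217.] 1.3 z med 0.0507
side cupA [554.  -5.] [68. 62.] 50.6 z med 0.0487
side cupB [442. -10.] [65. 65.] 38.4 z med 0.049
side carrier [ 536. -285.] [302. 172.] 84.2 z med 0.0231
side block [489. 333.] [112.  37.] 1.7 z 0.0509
side block [491. 272.] [112.  36.] 1.7 z 0.0507
side block [492. 208.] [111.  37.] 1.6 z 0.0511
side table z 0.0010690055886170002 carrier floor 0.006071959019923745
```

```bash
python3 - <<'E'
from h import *
to([.444,.333,.10],frame(1.7))
E
```

```text
t 0.3 turn [-0.  -0.  -2.7] then shift [-11.17 -13.06   5.78] | w 0.0854 tcp [0.2129 0.5874 0.2156] F [ 0.4  0.6 -0.2]
```

```bash
python3 -m pendant '[[0,0,0,0,0,-0.9],[0,0,0,0,0,-0.9],[0,0,0,0,0,-0.9],[-0.8,-0.93,0,0,0,0],[-0.8,-0.93,0,0,0,0],[-0.8,-0.93,0,0,0,0],[-0.8,-0.93,0,0,0,0],[-0.8,-0.93,0,0,0,0],[-0.8,-0.93,0,0,0,0],[-0.8,-0.93,0,0,0,0]]' 1 30
python3 -m pendant '[[-0.8,-0.93,0,0,0,0],[-0.8,-0.93,0,0,0,0],[-0.8,-0.93,0.5,0,0,0],[-0.8,-0.93,0.9,0,0,0],[-0.8,-0.93,0.9,0,0,0],[-0.8,-0.93,0.9,0,0,0],[-0.8,-0.93,0.9,0,0,0],[0,0,0.9,0,0,0],[0,0,0.78,0,0,0],[0,0,0,0,0,0]]'
python3 - <<'E'
from h import *
to([.444,.333,.065],frame(1.7))
s=snap('wrist');cv2.imwrite('pics/w1.png',s['frame']);print(s['eye'])
for y in (.333,.271): print(s['orientation'])
E
```

```text
t: 1.35
tcp_pos: [0.3293, 0.4599, 0.2159]
tcp_rot: [[-1.0, -0.029, 0.0], [-0.029, 1.0, 0.0], [-0.0, 0.0, -1.0]]
force: [0.9, -0.1, -0.1]
gripper_width: -0.0002
finger_force: 0.0
t: 2.35
tcp_pos: [0.4433, 0.3328, 0.0983]
tcp_rot: [[-1.0, -0.028, -0.004], [-0.028, 1.0, -0.002], [0.004, -0.002, -1.0]]
force: [0.3, -1.3, 0.1]
gripper_width: -0.0002
finger_force: 0.0
t 2.4 turn [-0.01 -0.03 -0.01] then shift [-0.04  0.01  1.67] | w -0.0002 tcp [0.4433 0.3328 0.0983] F [ 0.3 -1.3  0.1]
[0.36209289 0.33075883 0.2581558 ]
[[-0.028781   -0.94863013 -0.31507543]
 [ 0.99958521 -0.02763997 -0.00808997]
 [-0.00103428 -0.31517758  0.94903215]]
[[-0.028781   -0.94863013 -0.31507543]
 [ 0.99958521 -0.02763997 -0.00808997]
 [-0.00103428 -0.31517758  0.94903215]]
```

View pics/w1.png

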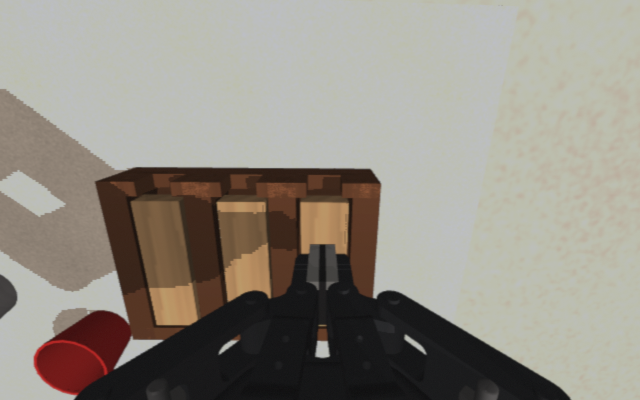

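Wrist view: the shut fingertips (322,250) are centred on pocket 2's block (300–349), near its notch end. Pressing now.

```bash
python3 -m pendant '[[0,0,0.6,0,0,0],[0,0,0.6,0,0,0],[0,0,0.6,0,0,0],[0,0,0.15,0,0,0],[0,0,0.15,0,0,0],[0,0,0.15,0,0,0],[0,0,0.15,0,0,0],[0,0,0.1,0,0,0],[0,0,0,0,0,0],[0,0,0,0,0,0]]'
python3 -m pendant '[[0,0,0.1,0,0,0],[0,0,0,0,0,0],[0,0,-0.5,0,0,0],[0,0,-0.8,0,0,0],[0,0,-1,0,0,0],[0,0,-1,0,0,0],[0,0,-1,0,0,0],[0,0,0,0,0,0],[0,0,0,0,0,0],[0,0,0,0,0,0]]' 0.3
python3 - <<'E'
from h import *
s=snap('side');cv2.imwrite('pics/s1.png',cv2.resize(s['frame'][120:240,140:300],None,fx=4,fy=4))
s=snap('top');P=cloud(s)
for y in (.333,.271,.209):
    m=(abs(P[...,1]-y)<.012)
    print(y,[(x,round(float(np.median(P[...,2][m&(abs(P[...,0]-x/1000)<.006)])),4)) for x in (440,460,480,500,520,540)])
E
```

```text
t: 3.4
tcp_pos: [0.4446, 0.3339, 0.0503]
tcp_rot: [[-1.0, -0.029, 0.0], [-0.029, 1.0, 0.0], [-0.0, 0.0, -1.0]]
force: [0.3, 0.6, -0.6]
gripper_width: 0.0003
finger_force: 0.0
t: 4.4
tcp_pos: [0.4438, 0.3335, 0.1335]
tcp_rot: [[-1.0, -0.029, -0.001], [-0.029, 1.0, -0.001], [0.002, -0.001, -1.0]]
force: [-0.3, -0.2, -1.2]
gripper_width: 0.0597
finger_force: 0.0
0.333 [(440, 0.0518), (460, 0.0514), (480, 0.3215), (500, 0.052), (520, 0.0516), (540, 0.0518)]
0.271 [(440, 0.4669), (460, 0.4631), (480, 0.4449), (500, 0.052), (520, 0.0519), (540, 0.0516)]
0.209 [(440, 0.0518), (460, 0.0516), (480, 0.0518), (500, 0.0519), (520, 0.0517), (540, 0.0521)]
```

View pics/s1.png

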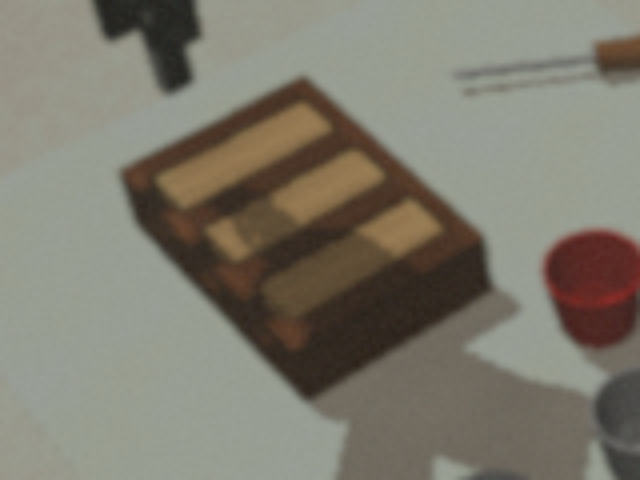

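```bash
python3 -m pendant '[[0,0,0.6,0,0,0],[0,0,0.6,0,0,0],[0,0,0.8,0,0,0],[0,0,0.8,0,0,0],[0,0,0.8,0,0,0],[0,0,0.2,0,0,0],[0,0,0.2,0,0,0],[0,0,0.2,0,0,0],[0,0,0.2,0,0,0],[0,0,0,0,0,0]]' 1
python3 - <<'E'
from h import *
to([.444,.333,.043],frame(1.7))
E
python3 -m pendant '[[0,0,0.1,0,0,0],[0,0,0.1,0,0,0],[0,0,0,0,0,0],[0,0,0,0,0,0],[0,0,-0.5,0,0,0],[0,0,-0.8,0,0,0],[0,0,-0.8,0,0,0],[0,0,-0.8,0,0,0],[0,0,-0.5,0,0,0],[0,0,0,0,0,0]]' 
python3 - <<'E'
from h import *
to([.444,.333,.043],frame(1.7))
s=snap('side');P=cloud(s);cv2.imwrite('pics/s2.png',cv2.resize(s['frame'][120:240,140:300],None,fx=4,fy=4))
for y in (.333,.271,.209):
    m=(abs(P[...,1]-y)<.012)
    print(y,[(x,round(float(np.median(P[...,2][m&(abs(P[...,0]-x/1000)<.006)])),4)) for x in (440,460,480,500,520,540)])
E
```

```text
t: 5.5
tcp_pos: [0.4444, 0.3338, 0.0461]
tcp_rot: [[-1.0, -0.029, -0.0], [-0.029, 1.0, -0.0], [0.0, -0.0, -1.0]]
force: [-1.0, 0.3, -0.3]
gripper_width: 0.0
finger_force: 0.0
t 5.5 turn [-0. -0. -0.] then shift [ 0.02 -0.04  0.15] | w 0.0000 tcp [0.4444 0.3338 0.0461] F [-1.   0.3 -0.3]
t: 6.5
tcp_pos: [0.4456, 0.3344, 0.1121]
tcp_rot: [[-1.0, -0.029, 0.004], [-0.029, 1.0, 0.002], [-0.004, 0.002, -1.0]]
force: [0.9, 0.0, 0.2]
gripper_width: 0.0002
finger_force: 0.0
t 6.5 turn [ 0.01  0.03 -0.  ] then shift [ 0.08 -0.07  3.46] | w 0.0002 tcp [0.4456 0.3344 0.1121] F [0.9 0.  0.2]
0.333 [(440, 0.1437), (460, 0.0523), (480, 0.051), (500, 0.0512), (520, 0.0508), (540, 0.0515)]
0.271 [(440, 0.4358), (460, 0.4302), (480, 0.4198), (500, 0.0514), (520, 0.0516), (540, 0.0511)]
0.209 [(440, 0.0504), (460, 0.0506), (480, 0.0516), (500, 0.0513), (520, 0.0509), (540, 0.0516)]
```

```bash
python3 -m pendant '[[0,0,0.6,0,0,0],[0,0,0.6,0,0,0],[0,0,0.6,0,0,0],[0,0,0.6,0,0,0],[0,0,0.3,0,0,0],[0,0,0.2,0,0,0],[0,0,0.2,0,0,0],[0,0,0.2,0,0,0],[0,0,0.1,0,0,0],[0,0,0,0,0,0]]' 1
python3 - <<'E'
from h import *
to([.444,.333,.043],frame(1.7))
s=snap('side');a=cv2.resize(s['frame'][100:240,140:300],None,fx=2.5,fy=2.5)
w=snap('wrist');b=cv2.resize(w['frame'][130:330,220:440],None,fx=1.75,fy=1.75)
print(a.shape,b.shape);cv2.imwrite('pics/s3.png',np.hstack([a,b[:350]]))
E
```

```text
t: 7.55
tcp_pos: [0.4445, 0.3338, 0.0422]
tcp_rot: [[-1.0, -0.029, 0.0], [-0.029, 1.0, -0.0], [-0.0, -0.0, -1.0]]
force: [-0.6, -0.2, -0.6]
gripper_width: -0.0001
finger_force: 0.0
t 7.5 turn [-0.  0. -0.] then shift [ 0.03 -0.04 -0.04] | w -0.0001 tcp [0.4445 0.3338 0.0422] F [-0.6 -0.2 -0.6]
(350, 400, 3) (350, 385, 3)
```

View pics/s3.png

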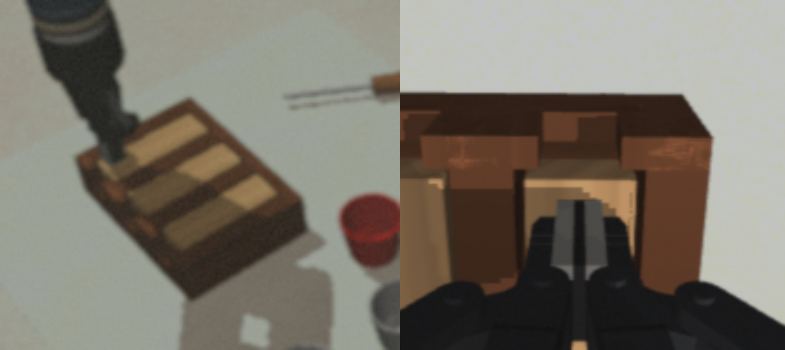

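```bash
cat > prof.py <<'E'
from h import *
import sys
y0=float(sys.argv[1]); s=snap('side');P=cloud(s); st=bot.sense()
m=(abs(P[...,1]-y0)<.012)
print('tcp',st['tcp_pos'].round(4),'F',st['force'].round(1),[(x,round(float(np.median(P[...,2][m&(abs(P[...,0]-x/1000)<.005)])),3)) for x in range(430,570,10)])
E
python3 prof.py .333
python3 -m pendant '[[0,0,0.1,0,0,0],[0,0,0.1,0,0,0],[0,0,0.1,0,0,0],[0,0,0,0,0,0],[0,0,0,0,0,0],[0,0,0,0,0,0],[0,0,0,0,0,0],[0,0,0,0,0,0],[0,0,0,0,0,0],[0,0,0,0,0,0]]' 
python3 prof.py .333
```

```text
tcp [0.4447 0.3339 0.0425] F [ 0.2 -0.7  0. ] [(430, 0.127), (440, 0.071), (450, 0.053), (460, 0.051), (470, 0.051), (480, 0.052), (490, 0.051), (500, 0.051), (510, 0.052), (520, 0.051), (530, 0.051), (540, 0.051), (550, 0.051), (560, 0.051)]
t: 8.7
tcp_pos: [0.4445, 0.3338, 0.0363]
tcp_rot: [[-1.0, -0.029, 0.0], [-0.029, 1.0, 0.0], [-0.0, 0.0, -1.0]]
force: [0.3, -0.7, 0.2]
gripper_width: 0.0002
finger_force: 0.0
tcp [0.4445 0.3338 0.0362] F [ 0.3  0.8 -0.2] [(430, 0.124), (440, 0.066), (450, 0.053), (460, 0.051), (470, 0.051), (480, 0.051), (490, 0.051), (500, 0.051), (510, 0.051), (520, 0.051), (530, 0.051), (540, 0.052), (550, 0.05), (560, 0.051)]
```

```bash
cat >> h.py <<'E'
def px(s,p):
    c=np.array(s['orientation']).T@(np.array(p)-s['eye']); return (s['cx']+s['fx']*c[0]/-c[2], s['cy']-s['fy']*c[1]/-c[2])
E
python3 - <<'E'
from h import *
w=snap('wrist'); st=bot.sense(); t=st['tcp_pos']
print('fx',w['fx'],w['eye'],'tcp px',px(w,t),'tip',px(w,t-[0,0,.008]),'back',px(w,t+[0,0,.011]))
P=cloud(w)
for v in range(220,300,5): print(v,[P[v,u].round(3) for u in (305,318,330,345)])
cv2.imwrite('pics/w4.png',w['frame'][180:330,220:440].repeat(3,0).repeat(3,1))
E
```

```text
fx 296.04062948310343 [0.36263465 0.33140958 0.19573744] tcp px (np.float64(321.7588774131762), np.float64(243.98493143430042)) tip (np.float64(321.75820327867467), np.float64(238.0694612586288)) back (np.float64(321.75990435733434), np.float64(252.99627490599667))
220 [array([0.44 , 0.322, 0.011]), array([0.439, 0.331, 0.011]), array([0.439, 0.339, 0.012]), array([0.439, 0.349, 0.012])]
225 [array([0.433, 0.324, 0.035]), array([0.432, 0.331, 0.036]), array([0.432, 0.338, 0.037]), array([0.432, 0.347, 0.035])]
230 [array([0.432, 0.324, 0.043]), array([0.432, 0.331, 0.043]), array([0.432, 0.338, 0.043]), array([0.432, 0.347, 0.043])]
235 [array([0.433, 0.324, 0.049]), array([0.432, 0.331, 0.05 ]), array([0.432, 0.338, 0.05 ]), array([0.432, 0.346, 0.049])]
240 [array([0.434, 0.325, 0.053]), array([0.434, 0.331, 0.053]), array([0.434, 0.338, 0.052]), array([0.433, 0.346, 0.053])]
245 [array([0.437, 0.325, 0.053]), array([0.434, 0.332, 0.058]), array([0.433, 0.338, 0.059]), array([0.436, 0.346, 0.052])]
250 [array([0.441, 0.325, 0.051]), array([0.434, 0.332, 0.064]), array([0.434, 0.338
[... 465 characters left out ...]
0.332, 0.082]), array([0.433, 0.337, 0.082]), array([0.438, 0.344, 0.075])]
275 [array([0.438, 0.326, 0.08 ]), array([0.434, 0.332, 0.086]), array([0.434, 0.337, 0.086]), array([0.437, 0.344, 0.081])]
280 [array([0.439, 0.326, 0.082]), array([0.434, 0.332, 0.09 ]), array([0.433, 0.337, 0.091]), array([0.438, 0.344, 0.083])]
285 [array([0.432, 0.327, 0.096]), array([0.435, 0.332, 0.091]), array([0.433, 0.337, 0.094]), array([0.431, 0.343, 0.096])]
290 [array([0.431, 0.327, 0.1  ]), array([0.437, 0.332, 0.092]), array([0.433, 0.337, 0.098]), array([0.431, 0.342, 0.1  ])]
295 [array([0.433, 0.327, 0.101]), array([0.438, 0.332, 0.094]), array([0.433, 0.337, 0.101]), array([0.433, 0.342, 0.101])]
```

View pics/w4.png

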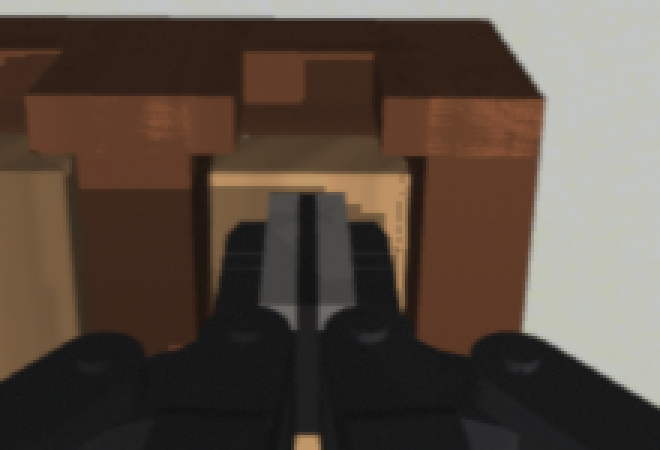

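Depth puts the shut fingertips at about z 0.056 while the reported TCP is 0.036. They have not touched the block, so the tips sit roughly 20 mm behind where I assumed. I continue down gently, watching force.

```bash
python3 -m pendant '[[0,0,0.15,0,0,0],[0,0,0.15,0,0,0],[0,0,0.1,0,0,0],[0,0,0.1,0,0,0],[0,0,0,0,0,0],[0,0,0,0,0,0],[0,0,0,0,0,0],[0,0,0,0,0,0],[0,0,0,0,0,0],[0,0,0,0,0,0]]' 
python3 prof.py .333
python3 -m pendant '[[0,0,0.1,0,0,0],[0,0,0.1,0,0,0],[0,0,0.1,0,0,0],[0,0,0,0,0,0],[0,0,0,0,0,0],[0,0,0,0,0,0],[0,0,0,0,0,0],[0,0,0,0,0,0],[0,0,0,0,0,0],[0,0,0,0,0,0]]' 
python3 prof.py .333
```

```text
t: 9.8
tcp_pos: [0.4445, 0.3338, 0.0263]
tcp_rot: [[-1.0, -0.029, 0.0], [-0.029, 1.0, 0.0], [-0.0, 0.0, -1.0]]
force: [0.4, 0.5, -0.3]
gripper_width: -0.0002
finger_force: 0.0
tcp [0.4445 0.3338 0.0263] F [0.  0.1 0.1] [(430, 0.116), (440, 0.059), (450, 0.041), (460, 0.041), (470, 0.045), (480, 0.05), (490, 0.052), (500, 0.058), (510, 0.063), (520, 0.067), (530, 0.071), (540, 0.035), (550, 0.048), (560, 0.051)]
t: 10.85
tcp_pos: [0.4446, 0.3338, 0.0212]
tcp_rot: [[-1.0, -0.029, 0.0], [-0.029, 1.0, 0.0], [-0.0, 0.0, -1.0]]
force: [-1.2, -0.9, 7.6]
gripper_width: 0.0003
finger_force: 4.0
tcp [0.4446 0.3339 0.0212] F [-1.3 -0.9  7.8] [(430, 0.113), (440, 0.058), (450, 0.061), (460, 0.043), (470, 0.044), (480, 0.05), (490, 0.054), (500, 0.059), (510, 0.064), (520, 0.068), (530, 0.071), (540, 0.033), (550, 0.049), (560, 0.052)]
```

Tipped: the far end is now at z ≈ 0.073. I raise, open partly, and work out the tilted approach.

```bash
python3 -m pendant '[[0,0,-0.5,0,0,0],[0,0,-0.9,0,0,0],[0,0,-0.9,0,0,0],[0,0,-0.9,0,0,0],[0,0,-0.9,0,0,0],[0,0,0,0,-0.8,0],[0,0,0,0,-0.8,0],[0,0,0,0,-0.8,0],[0,0,0,0,-0.72,0],[0,0,0,0,0,0]]' 0.3
python3 prof.py .333
python3 - <<'E'
from h import *
R=frame(1.7,25); p=np.array([.535,.335,.0426]); to(p-R[:,2]*.03,R); print(R[:,2])
E
```

```text
t: 11.9
tcp_pos: [0.4434, 0.3299, 0.1014]
tcp_rot: [[-0.925, -0.026, 0.38], [-0.029, 1.0, -0.002], [-0.379, -0.013, -0.925]]
force: [0.0, -0.2, -0.5]
gripper_width: 0.0595
finger_force: 0.0
tcp [0.4451 0.3306 0.1019] F [ 0.7 -0.3 -0.1] [(430, 0.04), (440, 0.031), (450, 0.034), (460, 0.039), (470, 0.044), (480, 0.049), (490, 0.053), (500, 0.058), (510, 0.063), (520, 0.067), (530, 0.072), (540, 0.033), (550, 0.049), (560, 0.05)]
t 11.9 turn [-0.09 -0.33 -0.  ] then shift [-2.83  0.09  3.09] | w 0.0600 tcp [0.4451 0.3306 0.1019] F [ 0.7 -0.3 -0.1]
[ 0.42243225  0.0125375  -0.90630779]
```

```bash
python3 -m pendant '[[-0.8,0,0,0,0,0],[-0.8,0,0,0,0,0],[-0.8,0.05,0,0,0,0],[-0.45,0,0.5,0,0,0],[0,0,0.8,0,0,0],[0,0,0.8,0,0,0],[0,0,0.8,0,0,0],[0,0,0.2,0,0,0],[0,0,0,0,0,0],[0,0,0,0,0,0]]'
python3 - <<'E'
from h import *
R=frame(1.7,25); p=np.array([.535,.335,.0426]); to(p,R)
w=snap('wrist');s=snap('side')
cv2.imwrite('pics/g1.png',np.hstack([w['frame'],cv2.resize(s['frame'][80:240,140:300],(400,400))])[:, 150:950])
P=cloud(w)
for v in range(200,330,8): print(v,[P[v,u].round(3).tolist() for u in (270,285,300,320,340,355)])
E
```

```text
t: 12.95
tcp_pos: [0.5227, 0.333, 0.0667]
tcp_rot: [[-0.924, -0.023, 0.382], [-0.025, 1.0, -0.0], [-0.382, -0.009, -0.924]]
force: [0.9, -0.6, 0.5]
gripper_width: 0.0595
finger_force: 0.0
t 12.9 turn [-0.08 -0.32 -0.02] then shift [-0.05  0.08  1.35] | w 0.0595 tcp [0.5227 0.333  0.0667] F [ 0.9 -0.6  0.5]
200 [[0.502, 0.302, 0.052], [0.501, 0.311, 0.053], [0.496, 0.32, 0.059], [0.496, 0.331, 0.058], [0.496, 0.343, 0.058], [0.495, 0.351, 0.059]]
208 [[0.508, 0.301, 0.052], [0.507, 0.311, 0.053], [0.5, 0.32, 0.06], [0.5, 0.331, 0.06], [0.499, 0.343, 0.061], [0.499, 0.351, 0.06]]
216 [[0.515, 0.301, 0.052], [0.515, 0.31, 0.052], [0.504, 0.32, 0.063], [0.504, 0.332, 0.062], [0.504, 0.343, 0.062], [0.503, 0.351, 0.063]]
224 [[0.522, 0.3, 0.053], [0.522, 0.31, 0.053], [0.509, 0.32, 0.065], [0.508, 0.332, 0.065], [0.509, 0.343, 0.064], [0.508, 0.352, 0.065]]
232 [[0.53, 0.299, 0.052], [0.53, 0.309, 0.052], [0.513, 0.32, 0.067], [0.513, 0.332, 0.067], [0.513, 0.343, 0.066], [0.513, 0.352, 0.066]]
240 [[0.538, 0.299, 0.052], [0.538, 0.309, 0.051], [0.518, 0.32, 0.068], [0.517, 0.332, 0.069],
[... 908 characters left out ...]
92, 0.277, 0.002], [0.69, 0.295, 0.002], [0.69, 0.312, 0.002], [0.689, 0.334, 0.002], [0.687, 0.357, 0.003], [0.687, 0.374, 0.003]]
304 [[0.708, 0.276, 0.003], [0.707, 0.294, 0.003], [0.707, 0.311, 0.003], [0.68, 0.334, 0.017], [0.703, 0.358, 0.003], [0.704, 0.375, 0.003]]
312 [[0.728, 0.274, 0.002], [0.725, 0.293, 0.003], [0.725, 0.311, 0.003], [0.724, 0.335, 0.003], [0.723, 0.359, 0.003], [0.723, 0.377, 0.003]]
320 [[0.747, 0.272, 0.003], [0.747, 0.291, 0.002], [0.719, 0.312, 0.016], [0.743, 0.335, 0.003], [0.743, 0.36, 0.003], [0.742, 0.379, 0.003]]
328 [[0.768, 0.271, 0.003], [0.739, 0.293, 0.016], [0.767, 0.31, 0.002], [0.766, 0.336, 0.003], [0.765, 0.362, 0.002], [0.763, 0.381, 0.003]]
```

View pics/g1.png

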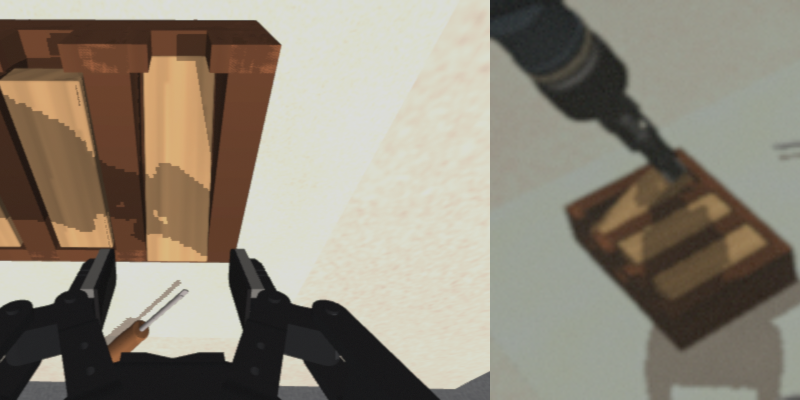

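Wrist view: the block's raised end spans columns 296–361 at row 262. The finger inner faces are at about 265 and 380, so I need about +3 mm in y and 2.5° more tilt.

```bash
python3 -m pendant '[[0,0.12,0,0,-0.3,0],[0,0,0.2,0,0,0],[0,0,0.2,0,0,0],[0,0,0,0,0,0],[0,0,0,0,0,0],[0,0,0,0,0,0],[0,0,0,0,0,0],[0,0,0,0,0,0],[0,0,0,0,0,0],[0,0,0,0,0,0]]'
python3 - <<'E'
from h import *
R=frame(1.7,25); p=np.array([.535,.336,.0426]); to(p,R)
w=snap('wrist')
P=cloud(w); st=bot.sense(); Q=(P-st['tcp_pos'])@np.array(st['tcp_rot'])
# finger points in tool frame
m=(abs(Q[...,1])<.05)&(abs(Q[...,0])<.02)&(Q[...,2]>-.05)&(Q[...,2]<.02)
g=w['frame'].max(2)<60
for sgn in(-1,1):
    k=m&g&(Q[...,1]*sgn>.02); q=Q[k]
    print('finger',sgn,len(q),'z max pct',np.percentile(q[:,2],[50,90,97,100]).round(4),'x',np.percentile(q[:,0],[3,97]).round(4),'y',np.percentile(q[:,1],[3,97]).round(4))
b=(~g)&(abs(Q[...,1])<.016)&(Q[...,2]<.03)&(Q[...,2]>-.04); q=Q[b]
print('block tool-z',np.percentile(q[:,2],[5,50,95]).round(4),'x min (end)',np.percentile(q[:,0],1).round(4))
e=(~g)&(abs(Q[...,0]-.015)<.004)&(Q[...,2]<np.median(q[:,2])+.004)&(abs(Q[...,1])<.03); print('block y',np.percentile(Q[e][:,1],[2,98]).round(4))
E
```

```text
t: 14.05
tcp_pos: [0.5259, 0.3355, 0.0593]
tcp_rot: [[-0.907, -0.023, 0.421], [-0.025, 1.0, 0.001], [-0.42, -0.01, -0.907]]
force: [0.1, 0.0, -0.3]
gripper_width: 0.0593
finger_force: 0.0
t 14.1 turn [-0.08 -0.02 -0.01] then shift [-0.06  0.01  0.95] | w 0.0593 tcp [0.5259 0.3355 0.0593] F [ 0.1  0.  -0.3]
finger -1 891 z max pct [-0.0383 -0.0229  0.0075  0.0112] x [-0.0081  0.015 ] y [-0.0423 -0.0203]
finger 1 881 z max pct [-0.0383 -0.025   0.0072  0.0132] x [-0.0095  0.0136] y [0.0217 0.0425]
block tool-z [-0.0183 -0.0119  0.0026] x min (end) -0.0078
block y [-0.0204  0.0282]
```

```bash
python3 -m pendant '[[0.1,0,0.2,0,0,0],[0,0,0.3,0,0,0],[0,0,0.2,0,0,0],[0,0,0.2,0,0,0],[0,0,0,0,0,0],[0,0,0,0,0,0],[0,0,0,0,0,0],[0,0,0,0,0,0],[0,0,0,0,0,0],[0,0,0,0,0,0]]'
python3 -m pendant '[[0,0,0,0,0,0],[0,0,0,0,0,0],[0,0,0,0,0,0],[0,0,0,0,0,0],[0,0,0,0,0,0],[0,0,0,0,0,0],[0,0,0,0,0,0],[0,0,0,0,0,0],[0,0,0,0,0,0],[0,0,0,0,0,0]]' 1 60
python3 prof.py .273
```

```text
t: 15.1
tcp_pos: [0.5317, 0.3355, 0.0423]
tcp_rot: [[-0.907, -0.023, 0.421], [-0.025, 1.0, 0.001], [-0.421, -0.01, -0.907]]
force: [-1.1, 0.1, -0.6]
gripper_width: 0.0599
finger_force: 0.0
t: 16.1
tcp_pos: [0.5317, 0.3355, 0.0422]
tcp_rot: [[-0.907, -0.023, 0.421], [-0.025, 1.0, 0.001], [-0.421, -0.009, -0.907]]
force: [-0.5, 0.5, 4.4]
gripper_width: 0.0344
finger_force: 61.2
tcp [0.5317 0.3355 0.0422] F [0.1 0.8 4.2] [(430, 0.337), (440, 0.324), (450, 0.051), (460, 0.051), (470, 0.051), (480, 0.139), (490, 0.128), (500, 0.103), (510, 0.053), (520, 0.051), (530, 0.051), (540, 0.051), (550, 0.051), (560, 0.051)]
```

```bash
python3 -m pendant '[[-0.15,0,-0.3,0,0,0],[-0.3,0,-0.6,0,0,0],[-0.42,0,-0.9,0,0,0],[-0.42,0,-0.9,0,0,0],[-0.42,0,-0.9,0,0,0],[-0.42,0,-0.9,0,0,0],[0,0,0,0,0.78,0],[0,0,0,0,0.78,0],[0,0,0,0,0.78,0],[0,0,0,0,0.78,0]]'
python3 - <<'E'
from h import *
w=snap('wrist'); st=bot.sense(); R=np.array(st['tcp_rot']); Q=(cloud(w)-st['tcp_pos'])@R
hsv=cv2.cvtColor(w['frame'],cv2.COLOR_BGR2HSV)
m=(abs(Q[...,1])<.013)&(Q[...,0]>.0)&(Q[...,0]<.14)&(abs(Q[...,2])<.06)
q=Q[m]; f=np.polyfit(q[:,0],q[:,2],1); print(len(q),'slope deg',np.degrees(np.arctan(f[0])),'top at x=0',f[1],'xmax',np.percentile(q[:,0],99))
C=np.array([.536,-.283]); yw=np.radians(-5.8); 
for yl in (98,34,-30):
    c=C+np.array([-np.sin(yw),np.cos(yw)])*yl/1000; print(yl,c.round(3))
to([.6,.0,.16],frame(-5.8),st)
cv2.imwrite('pics/h1.png',np.hstack([w['frame'],cv2.resize(snap('side')['frame'][40:200,140:300],(400,400))])[:, 150:950])
E
```

```text
t: 17.15
tcp_pos: [0.532, 0.3363, 0.1418]
tcp_rot: [[-1.0, -0.023, -0.006], [-0.023, 1.0, -0.009], [0.007, -0.009, -1.0]]
force: [0.7, 0.5, -2.6]
gripper_width: 0.034
finger_force: 60.7
13251 slope deg 0.02286696386889848 top at x=0 -0.02956173657765313 xmax 0.10413582286784921
98 [ 0.546 -0.186]
34 [ 0.539 -0.249]
-30 [ 0.533 -0.313]
t 17.2 turn [-0.06 -0.02  0.88] then shift [ -4.84 -16.41  -0.91] | w 0.0341 tcp [0.5368 0.3363 0.1419] F [ 3.9  1.4 -0.8]
```

View pics/h1.png

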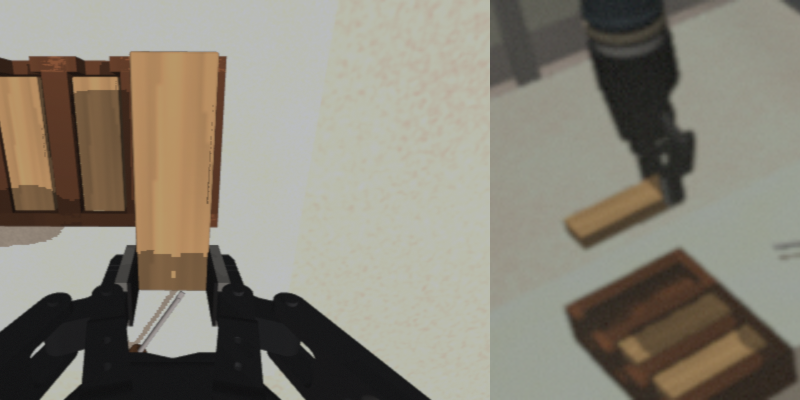

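```bash
python3 -m pendant '[[0,0,0,0,0,0.44],[0,0,0,0,0,0.44],[-0.17,-0.5,0,0,0,0],[-0.17,-1,0,0,0,0],[-0.17,-1,0,0,0,0],[-0.17,-1,0,0,0,0],[-0.17,-1,0,0,0,0],[-0.17,-1,0,0,0,0],[-0.17,-1,0,0,0,0],[-0.17,-1,0,0,0,0]]'
python3 -m pendant '[[-0.17,-1,0,0,0,0],[-0.17,-1,0,0,0,0],[-0.17,-1,0,0,0,0],[-0.17,-1,0,0,0,0],[-0.17,-1,0,0,0,0],[-0.17,-1,0,0,0,0],[-0.17,-1,0,0,0,0],[-0.17,-1,0,0,0,0],[-0.17,-1,0,0,0,0],[-0.17,-1,0,0,0,0]]'
python3 -m pendant '[[-0.17,-1,0,0,0,0],[-0.17,-1,0,0,0,0],[-0.17,-1,0,0,0,0],[-0.17,-1,0,0,0,0],[-0.17,-1,0,0,0,0],[-0.17,-1,0,0,0,0],[-0.17,-1,0,0,0,0],[-0.17,-1,0,0,0,0],[-0.17,-1,0,0,0,0],[-0.17,-1,0,0,0,0]]'
python3 - <<'E'
from h import *
to([.581,-.318,.03],frame(-5.8))
E
```

```text
t: 18.25
tcp_pos: [0.5433, 0.1829, 0.1427]
tcp_rot: [[-0.995, 0.098, -0.002], [0.098, 0.995, -0.011], [0.001, -0.011, -1.0]]
force: [0.4, -0.2, -0.7]
gripper_width: 0.0342
finger_force: 60.7
t: 19.25
tcp_pos: [0.557, -0.019, 0.1447]
tcp_rot: [[-0.995, 0.098, -0.002], [0.098, 0.995, -0.01], [0.001, -0.011, -1.0]]
force: [-0.6, 0.3, -0.5]
gripper_width: 0.0341
finger_force: 60.7
t: 20.25
tcp_pos: [0.5715, -0.2213, 0.1467]
tcp_rot: [[-0.995, 0.099, -0.002], [0.099, 0.995, -0.01], [0.001, -0.01, -1.0]]
force: [0.4, 0.7, -1.9]
gripper_width: 0.0342
finger_force: 65.3
t 20.2 turn [-0.07 -0.01  0.02] then shift [-0.96 -4.76  5.84] | w 0.0342 tcp [ 0.5715 -0.2213  0.1467] F [ 0.4  0.7 -1.9]
```

```bash
python3 -m pendant '[[-0.2,-0.9,0,-0.07,0,0],[-0.2,-0.9,0,0,0,0],[-0.2,-0.9,0.5,0,0,0],[-0.2,-0.9,0.9,0,0,0],[-0.1,-0.9,0.9,0,0,0],[0,0,0.9,0,0,0],[0,0,0.9,0,0,0],[0,0,0.9,0,0,0],[0,0,0.7,0,0,0],[0,0,0,0,0,0]]'
python3 - <<'E'
from h import *
w=snap('wrist'); st=bot.sense(); R=np.array(st['tcp_rot']); Q=(cloud(w)-st['tcp_pos'])@R
m=(abs(Q[...,1])<.013)&(Q[...,0]>.0)&(Q[...,0]<.14)&(Q[...,2]<-.02)&(Q[...,2]>-.06)
q=Q[m]; f=np.polyfit(q[:,0],q[:,2],1); print(len(q),'slope deg',np.degrees(np.arctan(f[0])),'top at x=0',f[1],'x',np.percentile(q[:,0],[1,99]))
to([.581,-.318,-.004],frame(-5.8),st)
cv2.imwrite('pics/h2.png',w['frame'])
E
```

```text
t: 21.25
tcp_pos: [0.5795, -0.3107, 0.0302]
tcp_rot: [[-0.995, 0.1, -0.005], [0.1, 0.995, 0.003], [0.005, 0.003, -1.0]]
force: [-0.2, -0.2, -1.4]
gripper_width: 0.0344
finger_force: 65.4
12917 slope deg 0.07588550016116562 top at x=0 -0.028085741926872132 x [0.00142742 0.10046429]
t 21.3 turn [ 0.01 -0.02  0.01] then shift [-0.07 -0.33  1.78] | w 0.0342 tcp [ 0.5804 -0.3113  0.0317] F [-0.1 -1.8 -0.1]
```

View pics/h2.png

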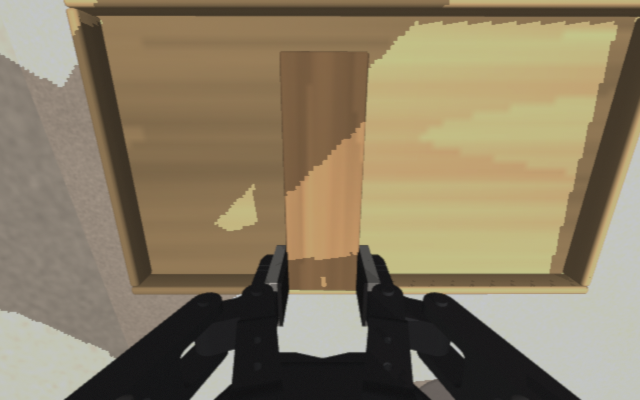

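Wrist view: the held block (cols 280–368) is level over the carrier floor, clear of all walls. Lowering.

```bash
python3 -m pendant '[[-0.05,-0.3,0.3,0,0,0],[0,0,0.4,0,0,0],[0,0,0.4,0,0,0],[0,0,0.2,0,0,0],[0,0,0.15,0,0,0],[0,0,0.1,0,0,0],[0,0,0.1,0,0,0],[0,0,0.05,0,0,0],[0,0,0,0,0,0],[0,0,0,0,0,0]]'
python3 -c "
from h import *
to([.581,-.318,-.004],frame(-5.8))"
```

```text
t: 22.3
tcp_pos: [0.5817, -0.3178, -0.0007]
tcp_rot: [[-0.995, 0.1, -0.0], [0.1, 0.995, -0.0], [0.0, -0.0, -1.0]]
force: [0.4, 0.9, -0.1]
gripper_width: 0.0345
finger_force: 65.4
t 22.3 turn [-0.   -0.    0.01] then shift [ 0.03 -0.01  0.17] | w 0.0345 tcp [ 0.5817 -0.3178 -0.0007] F [ 0.4  0.9 -0.1]
```

```bash
python3 -m pendant '[[0,0,0.08,0,0,0],[0,0,0.07,0,0,0],[0,0,0.05,0,0,0],[0,0,0,0,0,0],[0,0,0,0,0,0],[0,0,0,0,0,0],[0,0,0,0,0,0],[0,0,0,0,0,0],[0,0,0,0,0,0],[0,0,0,0,0,0]]'
python3 -m pendant '[[0,0,0,0,0,0],[0,0,0,0,0,0],[0,0,0,0,0,0],[0,0,-0.4,0,0,0],[0,0,-0.8,0,0,0],[0,0,-1,0,0,0],[0,0,-1,0,0,0],[0,0,-1,0,0,0],[0,0,-1,0,0,0],[0,0,-1,0,0,0]]' 0.42
python3 - <<'E'
from h import *
to([.446,.272,.06],frame(1.7))
import meas
meas.report('top')
E
```

```text
t: 23.3
tcp_pos: [0.5817, -0.3178, -0.0041]
tcp_rot: [[-0.995, 0.1, -0.0], [0.1, 0.995, -0.0], [0.0, -0.0, -1.0]]
force: [-1.3, 0.8, 5.6]
gripper_width: 0.0341
finger_force: 66.2
t: 24.3
tcp_pos: [0.5819, -0.318, 0.1217]
tcp_rot: [[-0.995, 0.1, 0.001], [0.1, 0.995, -0.001], [-0.001, -0.001, -1.0]]
force: [-0.3, -0.4, 0.4]
gripper_width: 0.0494
finger_force: 0.0
t 24.3 turn [-0.01  0.01 -0.93] then shift [ 5.92 29.69  3.09] | w 0.0494 tcp [ 0.5819 -0.318   0.1217] F [-0.3 -0.4  0.4]
top px [433. 141.] n 1362 ztop 0.192 rect 656 -128 28 301 46.6 hsv [16. 36. 75.]
top px [199. 148.] n 447 ztop 0.028 rect 684 128 377 74 59.3 hsv [ 12. 177.  67.]
top px [282. 134.] n 315 ztop 0.048 rect 682 41 275 46 28.7 hsv [ 16. 148. 111.]
top px [571. 279.] n 28523 ztop 0.615 rect 506 -100 195 24 66.3 hsv [98. 85. 14.]
top px [272. 215.] n 379 ztop 0.052 rect 595 60 158 64 84.9 hsv [  1. 232.  46.]
top px [324. 237.] n 390 ztop 0.052 rect 554 -1 62 64 1.1 hsv [17. 23. 41.]
top px [198. 265.] n 6663 ztop 0.054 rect 491 180 141 393 1.1 hsv [ 11. 177.  45.]
top px [326. 294.] n 410 ztop 0.053 rect 480 1 142 64 12.0 hsv [20.  24.5 38. ]
top wood px [433. 141.] 331 z 0.131 rect 653 -132 51 300 49.6
top wood px [282. 133.] 303 z 0.045 rect 682 41 275 46 28.7
top wood px [224. 266.] 853 z 0.052 rect 496 105 109 246 2.4
top wood px [195. 265.] 839 z 0.052 rect 495 137 108 309 2.4
```

```bash
python3 -m pendant '[[0,0,0,0,0,-0.46],[0,0,0,0,0,-0.46],[0.2,1,0,0,0,0],[0.2,1,0,0,0,0],[0.2,1,0,0,0,0],[0.2,1,0,0,0,0],[0.2,1,0,0,0,0],[0.2,1,0,0,0,0],[0.2,1,0,0,0,0],[0.2,1,0,0,0,0]]' 1 
python3 -m pendant '[[0.2,1,0,0,0,0],[0.2,1,0,0,0,0],[0.2,1,0,0,0,0],[0.2,1,0,0,0,0],[0.2,1,0,0,0,0],[0.2,1,0,0,0,0],[0.2,1,0,0,0,0],[0.2,1,0,0,0,0],[0.2,1,0,0,0,0],[0.2,1,0,0,0,0]]'
python3 -m pendant '[[0.2,1,0,0,0,0],[0.2,1,0,0,0,0],[0.2,1,0,0,0,0],[0.2,1,0.2,0,0,0],[0.2,1,0.3,0,0,0],[0.2,1,0.5,0,0,0],[0.2,1,0.5,0,0,0],[0.2,1,0.5,0,0,0],[0.2,1,0.5,0,0,0],[0.3,1,0.4,0,0,0]]'
python3 -m pendant '[[0.1,0.9,0,0,0,0],[0,0.7,0,0,0,0],[0,0,0,0,0,0],[0,0,0,0,0,0],[0,0,0,0,0,0],[0,0,0,0,0,0],[0,0,0,0,0,0],[0,0,0,0,0,0],[0,0,0,0,0,0],[0,0,0,0,0,0]]'
python3 - <<'E'
from h import *
to([.446,.271,.024],frame(1.7))
E
```

```text
t: 25.35
tcp_pos: [0.5448, -0.1574, 0.1195]
tcp_rot: [[-1.0, -0.028, 0.0], [-0.028, 1.0, -0.0], [-0.0, -0.0, -1.0]]
force: [-0.5, -0.4, -0.5]
gripper_width: 0.0
finger_force: 0.0
t: 26.35
tcp_pos: [0.4988, 0.0416, 0.1193]
tcp_rot: [[-1.0, -0.029, -0.0], [-0.029, 1.0, 0.0], [0.0, 0.0, -1.0]]
force: [-0.0, 0.3, 0.1]
gripper_width: 0.0
finger_force: 0.0
t: 27.35
tcp_pos: [0.4511, 0.2402, 0.0608]
tcp_rot: [[-1.0, -0.029, -0.0], [-0.029, 1.0, 0.0], [0.0, 0.0, -1.0]]
force: [-0.1, -0.1, -0.1]
gripper_width: 0.0002
finger_force: 0.0
t: 28.35
tcp_pos: [0.4488, 0.2706, 0.0613]
tcp_rot: [[-1.0, -0.028, -0.001], [-0.028, 1.0, 0.0], [0.001, 0.0, -1.0]]
force: [0.1, -0.1, -0.1]
gripper_width: 0.0001
finger_force: 0.0
t 28.4 turn [ 0.   -0.   -0.01] then shift [0.14 0.03 1.86] | w 0.0001 tcp [0.4488 0.2706 0.0613] F [ 0.1 -0.1 -0.1]
```

```bash
python3 -m pendant '[[0.14,0,0.5,0,0,0],[0,0,0.5,0,0,0],[0,0,0.3,0,0,0],[0,0,0.1,0,0,0],[0,0,0.1,0,0,0],[0,0,0.1,0,0,0],[0,0,0.1,0,0,0],[0,0,0.1,0,0,0],[0,0,0.1,0,0,0],[0,0,0,0,0,0]]'
python3 prof.py .271
python3 -m pendant '[[0,0,-0.5,0,0,0],[0,0,-1,0,0,0],[0,0,-1,0,0,0],[0,0,-1,0,0,0],[0,0,-0.8,0,-0.3,0],[0,0,0,0,-0.6,0],[0,0,0,0,-0.6,0],[0,0,0,0,-0.6,0],[0,0,0,0,-0.6,0],[0,0,0,0,-0.42,0]]' 0.3
python3 prof.py .271
python3 - <<'E'
from h import *
R=frame(1.7,25); p=np.array([.535,.2735,.0426]); to(p-R[:,2]*.02,R)
E
```

```text
t: 29.35
tcp_pos: [0.4458, 0.2706, 0.0231]
tcp_rot: [[-1.0, -0.029, -0.001], [-0.029, 1.0, -0.0], [0.001, -0.0, -1.0]]
force: [0.5, -0.7, -0.1]
gripper_width: -0.0003
finger_force: 0.0
tcp [0.4458 0.2706 0.0232] F [-0.1 -0.3 -0. ] [(430, 0.116), (440, 0.059), (450, 0.06), (460, 0.042), (470, 0.044), (480, 0.049), (490, 0.053), (500, 0.057), (510, 0.061), (520, 0.066), (530, 0.071), (540, 0.031), (550, 0.047), (560, 0.051)]
t: 30.4
tcp_pos: [0.446, 0.2682, 0.1101]
tcp_rot: [[-0.917, -0.025, 0.399], [-0.026, 1.0, 0.004], [-0.399, -0.007, -0.917]]
force: [0.3, -0.2, 0.8]
gripper_width: 0.0596
finger_force: 0.0
tcp [0.4447 0.2676 0.1094] F [-1.9 -1.4  0.2] [(430, 0.033), (440, 0.031), (450, 0.036), (460, 0.039), (470, 0.044), (480, 0.048), (490, 0.052), (500, 0.057), (510, 0.062), (520, 0.065), (530, 0.07), (540, 0.033), (550, 0.049), (560, 0.051)]
t 30.4 turn [-0.07 -0.2  -0.01] then shift [-2.69  0.16  3.94] | w 0.0597 tcp [0.4447 0.2676 0.1094] F [-1.9 -1.4  0.2]
```

```bash
python3 -m pendant '[[-0.8,0.05,0,0,-0.15,0],[-0.9,0.05,0,0,0,0],[-0.9,0,0.3,0,0,0],[0,0,0.8,0,0,0],[0,0,0.8,0,0,0],[0,0,0.8,0,0,0],[0,0,0.8,0,0,0],[0,0,0.3,0,0,0],[0,0,0,0,0,0],[0,0,0,0,0,0]]'
python3 - <<'E'
from h import *
R=frame(1.7,25); p=np.array([.533,.2735,.0422]); to(p,R)
w=snap('wrist'); st=bot.sense(); Q=(cloud(w)-st['tcp_pos'])@np.array(st['tcp_rot'])
hsv=cv2.cvtColor(w['frame'],cv2.COLOR_BGR2HSV)
m=(hsv[...,2]>70)&(abs(Q[...,1])<.03)&(Q[...,0]>-.03)&(Q[...,0]<.06)&(Q[...,2]<.02)&(Q[...,2]>-.03)
zt=np.median(Q[m&(abs(Q[...,1])<.01)][:,2]); k=m&(abs(Q[...,2]-zt)<.003); q=Q[k]
print('top z',zt.round(4),'y',np.percentile(q[:,1],[2,98]).round(4),'x',np.percentile(q[:,0],[1,99]).round(4))
E
```

```text
t: 31.45
tcp_pos: [0.5269, 0.272, 0.0622]
tcp_rot: [[-0.908, -0.024, 0.417], [-0.025, 1.0, 0.004], [-0.417, -0.007, -0.909]]
force: [0.2, -0.2, 0.6]
gripper_width: 0.0595
finger_force: 0.0
t 31.4 turn [-0.06 -0.04 -0.02] then shift [0.15 0.07 1.04] | w 0.0595 tcp [0.5269 0.272  0.0622] F [ 0.2 -0.2  0.6]
top z -0.0085 y [-0.0249  0.0258] x [-0.0085  0.0594]
```

```bash
python3 -m pendant '[[0.12,0.04,0.3,0,0,0],[0,0,0.3,0,0,0],[0,0,0.2,0,0,0],[0,0,0.2,0,0,0],[0,0,0,0,0,0],[0,0,0,0,0,0],[0,0,0,0,0,0],[0,0,0,0,0,0],[0,0,0,0,0,0],[0,0,0,0,0,0]]'
python3 -m pendant '[[0,0,0,0,0,0],[0,0,0,0,0,0],[0,0,0,0,0,0],[0,0,0,0,0,0],[0,0,0,0,0,0],[0,0,0,0,0,0],[0,0,0,0,0,0],[0,0,0,0,0,0],[0,0,0,0,0,0],[0,0,0,0,0,0]]' 1 60
python3 -m pendant '[[-0.15,0,-0.3,0,0,0],[-0.3,0,-0.6,0,0,0],[-0.42,0,-0.9,0,0,0],[-0.42,0,-0.9,0,0,0],[-0.42,0,-0.9,0,0,0],[-0.42,0,-0.9,0,0,0],[0,0,0,0,0.78,0],[0,0,0,0,0.78,0],[0,0,0,0,0.78,0],[0,0,0,0,0.78,0]]'
cat > held.py <<'E'
from h import *
import sys
w=snap('wrist'); st=bot.sense(); R=np.array(st['tcp_rot']); Q=(cloud(w)-st['tcp_pos'])@R
m=(abs(Q[...,1])<.013)&(Q[...,0]>.0)&(Q[...,0]<.14)&(Q[...,2]<-.015)&(Q[...,2]>-.06)
q=Q[m]
if len(q)>50:
    f=np.polyfit(q[:,0],q[:,2],1); print(len(q),'slope deg',np.degrees(np.arctan(f[0])).round(2),'top at x=0',f[1].round(4),'x',np.percentile(q[:,0],[1,99]).round(4))
C=np.array([.536,-.283]); yw=np.radians(-5.8); yl=float(sys.argv[1])/1000
c=C+np.array([-np.sin(yw),np.cos(yw)])*yl+.048*np.array([np.cos(yw),np.sin(yw)])
to([*c,float(sys.argv[2])],frame(-5.8),st)
E
python3 held.py 34 .13
```

```text
t: 32.5
tcp_pos: [0.5322, 0.2728, 0.0424]
tcp_rot: [[-0.909, -0.025, 0.416], [-0.025, 1.0, 0.004], [-0.416, -0.007, -0.909]]
force: [0.5, -0.2, 0.2]
gripper_width: 0.0597
finger_force: 0.0
t: 33.5
tcp_pos: [0.5323, 0.2728, 0.0424]
tcp_rot: [[-0.909, -0.024, 0.416], [-0.025, 1.0, 0.004], [-0.416, -0.007, -0.909]]
force: [-1.6, -0.5, 4.1]
gripper_width: 0.0342
finger_force: 61.1
t: 34.5
tcp_pos: [0.5332, 0.2735, 0.1422]
tcp_rot: [[-1.0, -0.025, -0.011], [-0.025, 1.0, -0.007], [0.011, -0.006, -1.0]]
force: [0.2, 0.3, -2.2]
gripper_width: 0.0342
finger_force: 60.7
12956 slope deg -0.7 top at x=0 -0.0282 x [0.0015 0.1034]
t 34.5 turn [-0.04 -0.05  0.89] then shift [ -5.11 -25.99   0.61] | w 0.0342 tcp [0.5381 0.2735 0.1423] F [ 5.6  0.4 -0.7]
```

```bash
python3 -m pendant '[[0,0,0,-0.04,0,0.44],[0,0,0,0,0,0.44],[-0.2,-0.6,0,0,0,0],[-0.2,-1,0,0,0,0],[-0.2,-1,0,0,0,0],[-0.2,-1,0,0,0,0],[-0.2,-1,0,0,0,0],[-0.2,-1,0,0,0,0],[-0.2,-1,0,0,0,0],[-0.2,-1,0,0,0,0]]'
python3 -m pendant '[[-0.2,-1,0,0,0,0],[-0.2,-1,0,0,0,0],[-0.2,-1,0,0,0,0],[-0.2,-1,0,0,0,0],[-0.2,-1,0,0,0,0],[-0.2,-1,0,0,0,0],[-0.2,-1,0,0,0,0],[-0.2,-1,0,0,0,0],[-0.2,-1,0,0,0,0],[-0.2,-1,0,0,0,0]]'
python3 -m pendant '[[-0.2,-1,0,0,0,0],[-0.2,-1,0,0,0,0],[-0.2,-1,0,0,0,0],[-0.2,-1,0,0,0,0],[-0.2,-1,0,0,0,0],[-0.2,-1,0,0,0,0],[-0.2,-1,0,0,0,0],[0,-0.5,0,0,0,0],[0,0,0,0,0,0],[0,0,0,0,0,0]]'
python3 held.py 34 .03
```

```text
t: 35.55
tcp_pos: [0.5498, 0.1174, 0.1416]
tcp_rot: [[-0.995, 0.097, -0.006], [0.097, 0.995, -0.002], [0.006, -0.003, -1.0]]
force: [0.6, 0.1, -0.5]
gripper_width: 0.0344
finger_force: 60.7
t: 36.55
tcp_pos: [0.5696, -0.0853, 0.1417]
tcp_rot: [[-0.995, 0.097, -0.007], [0.097, 0.995, -0.002], [0.007, -0.003, -1.0]]
force: [0.2, -0.4, -1.2]
gripper_width: 0.0342
finger_force: 60.7
t: 37.55
tcp_pos: [0.5832, -0.2355, 0.142]
tcp_rot: [[-0.995, 0.099, -0.007], [0.099, 0.995, -0.0], [0.007, -0.001, -1.0]]
force: [-0.6, 1.2, -0.7]
gripper_width: 0.0343
finger_force: 60.7
12557 slope deg -0.51 top at x=0 -0.0284 x [0.0013 0.0987]
t 37.6 turn [-0.01 -0.05  0.02] then shift [-0.29 -0.92  5.61] | w 0.0346 tcp [ 0.5833 -0.2351  0.1421] F [ 0.6 -0.5 -1. ]
```

```bash
python3 -m pendant '[[-0.15,-0.45,0,0,-0.05,0],[-0.14,-0.47,0.5,0,0,0],[0,0,0.9,0,0,0],[0,0,0.9,0,0,0],[0,0,0.9,0,0,0],[0,0,0.9,0,0,0],[0,0,0.9,0,0,0],[0,0,0.6,0,0,0],[0,0,0.4,0,0,0],[0,0,0.2,0,0,0]]'
python3 -m pendant '[[0,0,0.3,0,0,0],[0,0,0.2,0,0,0],[0,0,0.2,0,0,0],[0,0,0.1,0,0,0],[0,0,0.1,0,0,0],[0,0,0,0,0,0],[0,0,0,0,0,0],[0,0,0,0,0,0],[0,0,0,0,0,0],[0,0,0,0,0,0]]'
python3 held.py 34 -0.0035
```

```text
t: 38.6
tcp_pos: [0.5876, -0.2551, 0.0174]
tcp_rot: [[-0.995, 0.098, -0.0], [0.098, 0.995, -0.002], [-0.0, -0.002, -1.0]]
force: [-0.2, -0.2, -0.4]
gripper_width: 0.0342
finger_force: 60.7
t: 39.6
tcp_pos: [0.5878, -0.2552, 0.0004]
tcp_rot: [[-0.995, 0.098, 0.001], [0.098, 0.995, -0.002], [-0.001, -0.002, -1.0]]
force: [0.2, 0.5, -1.5]
gripper_width: 0.034
finger_force: 60.7
12562 slope deg -0.51 top at x=0 -0.0284 x [0.0013 0.0987]
t 39.6 turn [-0.02  0.01  0.02] then shift [0.04 0.05 0.2 ] | w 0.0346 tcp [ 5.878e-01 -2.552e-01  4.000e-04] F [-0.7 -0.2 -0.1]
```

```bash
python3 -m pendant '[[0,0,0.1,0,0,0],[0,0,0.08,0,0,0],[0,0,0.03,0,0,0],[0,0,0,0,0,0],[0,0,0,0,0,0],[0,0,0,0,0,0],[0,0,0,0,0,0],[0,0,0,0,0,0],[0,0,0,0,0,0],[0,0,0,0,0,0]]'
python3 -m pendant '[[0,0,0,0,0,0],[0,0,0,0,0,0],[0,0,0,0,0,0],[0,0,-0.4,0,0,0],[0,0,-0.8,0,0,0],[0,0,-1,0,0,0],[0,0,-1,0,0,0],[0,0,-1,0,0,0],[0,0,-1,0,0,0],[0,0,-1,0,0,0]]' 0.42
python3 - <<'E'
from h import *
to([.448,.208,.06],frame(1.7))
s=snap('side'); w=snap('wrist')
cv2.imwrite('pics/m1.png',np.hstack([w['frame'],cv2.resize(s['frame'],None,fx=1,fy=1)[:, :]])); cv2.imwrite('pics/m1.png',np.vstack([w['frame'][:300],s['frame'][100:400]]))
E
```

```text
t: 40.65
tcp_pos: [0.5878, -0.2552, -0.0029]
tcp_rot: [[-0.995, 0.098, 0.001], [0.098, 0.995, -0.002], [-0.001, -0.002, -1.0]]
force: [-2.1, 1.0, 6.4]
gripper_width: 0.0345
finger_force: 61.5
t: 41.65
tcp_pos: [0.5879, -0.255, 0.1225]
tcp_rot: [[-0.995, 0.098, 0.002], [0.098, 0.995, -0.003], [-0.002, -0.003, -1.0]]
force: [-0.4, 1.3, -0.2]
gripper_width: 0.0498
finger_force: 0.0
t 41.6 turn [-0.02  0.02 -0.92] then shift [ 6.31 23.35  3.13] | w 0.0498 tcp [ 0.5879 -0.255   0.1225] F [-0.4  1.3 -0.2]
```

View pics/m1.png

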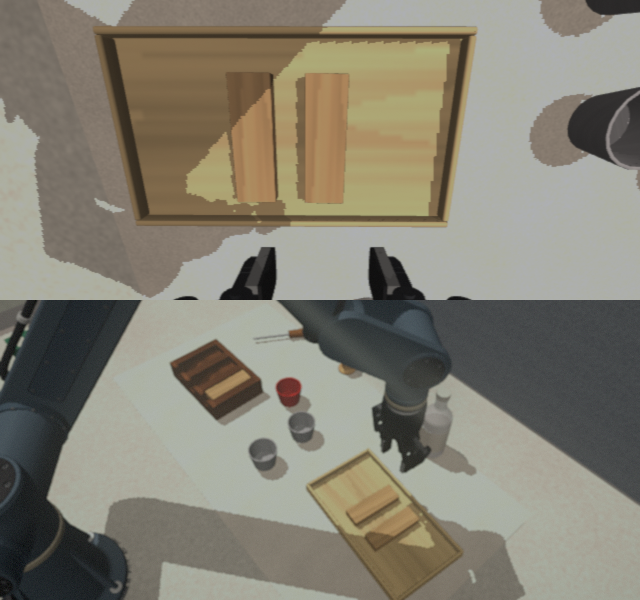

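Two blocks lie flat in the carrier (wrist px (250,138) and (326,138)), and the third is still in pocket 0. Next: press it.

```bash
python3 -m pendant '[[0,0,0,0,0,-0.46],[0,0,0,0,0,-0.46],[0.27,1,0,0,0,0],[0.27,1,0,0,0,0],[0.27,1,0,0,0,0],[0.27,1,0,0,0,0],[0.27,1,0,0,0,0],[0.27,1,0,0,0,0],[0.27,1,0,0,0,0],[0.27,1,0,0,0,0]]' 1 
python3 -m pendant '[[0.27,1,0,0,0,0],[0.27,1,0,0,0,0],[0.27,1,0,0,0,0],[0.27,1,0,0,0,0],[0.27,1,0,0,0,0],[0.27,1,0,0,0,0],[0.27,1,0,0,0,0],[0.27,1,0,0,0,0],[0.27,1,0,0,0,0],[0.27,1,0,0,0,0]]'
python3 -m pendant '[[0.27,1,0,0,0,0],[0.27,1,0,0,0,0],[0.27,1,0.2,0,0,0],[0.27,1,0.5,0,0,0],[0.27,1,0.7,0,0,0],[0.1,0.3,0.7,0,0,0],[0,0,0.7,0,0,0],[0,0,0.3,0,0,0],[0,0,0,0,0,0],[0,0,0,0,0,0]]'
python3 - <<'E'
from h import *
to([.448,.208,.024],frame(1.7))
E
python3 prof.py .208
```

```text
t: 42.75
tcp_pos: [0.5392, -0.0947, 0.1197]
tcp_rot: [[-1.0, -0.03, 0.001], [-0.03, 1.0, -0.002], [-0.001, -0.002, -1.0]]
force: [-0.1, 0.1, 0.1]
gripper_width: -0.0003
finger_force: 0.0
t: 43.75
tcp_pos: [0.479, 0.1035, 0.1194]
tcp_rot: [[-1.0, -0.03, 0.001], [-0.03, 1.0, -0.002], [-0.001, -0.002, -1.0]]
force: [0.8, -0.6, 0.4]
gripper_width: -0.0
finger_force: 0.0
t: 44.75
tcp_pos: [0.4478, 0.2071, 0.0573]
tcp_rot: [[-1.0, -0.03, 0.001], [-0.03, 1.0, -0.002], [-0.001, -0.002, -1.0]]
force: [-0.5, 0.8, 0.5]
gripper_width: -0.0002
finger_force: 0.0
t 44.8 turn [-0.01  0.01  0.  ] then shift [-0.01  0.05  1.67] | w -0.0002 tcp [0.4478 0.2071 0.0573] F [-0.5  0.8  0.5]
tcp [0.448  0.207  0.0575] F [ 0.3 -0.9 -0.2] [(430, 0.151), (440, 0.086), (450, 0.051), (460, 0.051), (470, 0.051), (480, 0.051), (490, 0.051), (500, 0.051), (510, 0.051), (520, 0.051), (530, 0.052), (540, 0.051), (550, 0.051), (560, 0.052)]
```

```bash
python3 -m pendant '[[0,0.05,0.5,0,0,0],[0,0,0.5,0,0,0],[0,0,0.1,0,0,0],[0,0,0.1,0,0,0],[0,0,0.1,0,0,0],[0,0,0.1,0,0,0],[0,0,0.1,0,0,0],[0,0,0.1,0,0,0],[0,0,0.1,0,0,0],[0,0,0,0,0,0]]'
python3 -m pendant '[[0,0,-0.5,0,0,0],[0,0,-1,0,0,0],[0,0,-1,0,0,0],[0,0,-1,0,0,0],[0,0,-0.8,0,-0.3,0],[0,0,0,0,-0.6,0],[0,0,0,0,-0.6,0],[0,0,0,0,-0.6,0],[0,0,0,0,-0.6,0],[0,0,0,0,-0.55,0]]' 0.3
python3 prof.py .208
python3 - <<'E'
from h import *
R=frame(1.7,25); p=np.array([.535,.211,.0424]); to(p-R[:,2]*.02,R)
E
```

```text
t: 45.8
tcp_pos: [0.4474, 0.2079, 0.0228]
tcp_rot: [[-1.0, -0.03, 0.0], [-0.03, 1.0, -0.002], [-0.0, -0.002, -1.0]]
force: [-0.2, 1.1, -0.4]
gripper_width: -0.0001
finger_force: 0.0
t: 46.8
tcp_pos: [0.4482, 0.2015, 0.1098]
tcp_rot: [[-0.924, -0.02, 0.381], [-0.027, 1.0, -0.012], [-0.381, -0.021, -0.924]]
force: [0.3, -1.5, -0.7]
gripper_width: 0.0598
finger_force: 0.0
tcp [0.448  0.201  0.1095] F [-0.3  0.6 -0. ] [(430, 0.027), (440, 0.03), (450, 0.035), (460, 0.039), (470, 0.043), (480, 0.047), (490, 0.053), (500, 0.057), (510, 0.062), (520, 0.066), (530, 0.07), (540, 0.034), (550, 0.049), (560, 0.05)]
t 46.9 turn [-0.18 -0.33  0.01] then shift [-2.53  0.37  3.88] | w 0.0597 tcp [0.448  0.201  0.1095] F [-0.3  0.6 -0. ]
```

```bash
python3 -m pendant '[[-0.6,0,0,-0.12,-0.25,0],[-0.9,0.1,0,0,0,0],[-0.9,0.1,0.3,0,0,0],[0,0,0.8,0,0,0],[0,0,0.8,0,0,0],[0,0,0.8,0,0,0],[0,0,0.8,0,0,0],[0,0,0.3,0,0,0],[0,0,0,0,0,0],[0,0,0,0,0,0]]'
python3 - <<'E'
from h import *
R=frame(1.7,25); p=np.array([.535,.211,.0422]); to(p,R)
w=snap('wrist'); st=bot.sense(); Q=(cloud(w)-st['tcp_pos'])@np.array(st['tcp_rot'])
hsv=cv2.cvtColor(w['frame'],cv2.COLOR_BGR2HSV)
m=(hsv[...,2]>70)&(abs(Q[...,1])<.03)&(Q[...,0]>-.03)&(Q[...,0]<.06)&(Q[...,2]<.02)&(Q[...,2]>-.03)
zt=np.median(Q[m&(abs(Q[...,1])<.01)][:,2]); k=m&(abs(Q[...,2]-zt)<.003)&(Q[...,0]<.015); q=Q[k]
print('top z',zt.round(4),'y',np.percentile(q[:,1],[2,98]).round(4),'x',np.percentile(q[:,0],[1,99]).round(4))
E
```

```text
t: 47.85
tcp_pos: [0.5256, 0.2073, 0.06]
tcp_rot: [[-0.91, -0.026, 0.413], [-0.026, 1.0, 0.006], [-0.413, -0.006, -0.911]]
force: [-0.3, -0.3, 0.8]
gripper_width: 0.0599
finger_force: 0.0
t 47.9 turn [-0.05 -0.07 -0.  ] then shift [-0.05  0.17  1.01] | w 0.0599 tcp [0.5256 0.2073 0.06  ] F [-0.3 -0.3  0.8]
top z -0.0096 y [-0.0128  0.0215] x [-0.012   0.0147]
```

```bash
python3 -m pendant '[[-0.15,0.21,0.2,0,-0.04,0],[0,0,0.3,0,0,0],[0,0,0.25,0,0,0],[0,0,0.22,0,0,0],[0,0,0,0,0,0],[0,0,0,0,0,0],[0,0,0,0,0,0],[0,0,0,0,0,0],[0,0,0,0,0,0],[0,0,0,0,0,0]]'
python3 -m pendant '[[0,0,0,0,0,0],[0,0,0,0,0,0],[0,0,0,0,0,0],[0,0,0,0,0,0],[0,0,0,0,0,0],[0,0,0,0,0,0],[0,0,0,0,0,0],[0,0,0,0,0,0],[0,0,0,0,0,0],[0,0,0,0,0,0]]' 1 60
python3 -m pendant '[[-0.15,0,-0.3,0,0,0],[-0.3,0,-0.6,0,0,0],[-0.42,0,-0.9,0,0,0],[-0.42,0,-0.9,0,0,0],[-0.42,0,-0.9,0,0,0],[-0.42,0,-0.9,0,0,0],[0,0,0,0,0.78,0],[0,0,0,0,0.78,0],[0,0,0,0,0.78,0],[0,0,0,0,0.78,0]]'
python3 held.py 98 .13
```

```text
t: 48.9
tcp_pos: [0.5359, 0.2118, 0.0431]
tcp_rot: [[-0.908, -0.027, 0.418], [-0.027, 1.0, 0.006], [-0.418, -0.006, -0.909]]
force: [0.6, -0.1, -0.8]
gripper_width: 0.0595
finger_force: 0.0
t: 49.9
tcp_pos: [0.5359, 0.2118, 0.0431]
tcp_rot: [[-0.908, -0.027, 0.418], [-0.027, 1.0, 0.006], [-0.418, -0.006, -0.909]]
force: [-1.3, -0.8, 2.2]
gripper_width: 0.034
finger_force: 61.2
t: 50.9
tcp_pos: [0.537, 0.2122, 0.1398]
tcp_rot: [[-1.0, -0.026, -0.008], [-0.026, 1.0, -0.007], [0.008, -0.006, -1.0]]
force: [0.9, 0.1, -1.0]
gripper_width: 0.0344
finger_force: 60.9
13511 slope deg 0.17 top at x=0 -0.0294 x [0.0015 0.106 ]
t 51.0 turn [-0.04 -0.03  0.9 ] then shift [ -4.61 -19.76   0.5 ] | w 0.0344 tcp [0.5419 0.2121 0.1399] F [ 4.5  1.8 -0.8]
```

```bash
python3 -m pendant '[[0,0,0,-0.04,0,0.45],[0,0,0,0,0,0.45],[-0.25,-0.6,0,0,0,0],[-0.25,-1,0,0,0,0],[-0.25,-1,0,0,0,0],[-0.25,-1,0,0,0,0],[-0.25,-1,0,0,0,0],[-0.25,-1,0,0,0,0],[-0.25,-1,0,0,0,0],[-0.25,-1,0,0,0,0]]'
python3 -m pendant '[[-0.25,-1,0,0,0,0],[-0.25,-1,0,0,0,0],[-0.25,-1,0,0,0,0],[-0.25,-1,0,0,0,0],[-0.25,-1,0,0,0,0],[-0.25,-1,0,0,0,0],[-0.25,-1,0,0,0,0],[-0.25,-1,0,0,0,0],[-0.25,-1,0,0,0,0],[-0.25,-1,0,0,0,0]]'
python3 -m pendant '[[-0.25,-1,0,0,0,0],[0,-1,0,0,0,0],[0,-0.2,0.3,0,0,0],[0,0,0.9,0,0,0],[0,0,0.9,0,0,0],[0,0,0.9,0,0,0],[0,0,0.9,0,0,0],[0,0,0.9,0,0,0],[0,0,0.7,0,0,0],[0,0,0,0,0,0]]'
python3 held.py 98 -0.0035
```

```text
t: 51.95
tcp_pos: [0.5614, 0.0552, 0.139]
tcp_rot: [[-0.995, 0.098, -0.004], [0.098, 0.995, -0.002], [0.003, -0.002, -1.0]]
force: [0.4, -0.7, -0.5]
gripper_width: 0.0341
finger_force: 60.9
t: 52.95
tcp_pos: [0.5911, -0.1486, 0.1392]
tcp_rot: [[-0.995, 0.098, -0.004], [0.098, 0.995, -0.002], [0.004, -0.002, -1.0]]
force: [-0.7, 0.6, -0.7]
gripper_width: 0.0345
finger_force: 60.9
t: 53.95
tcp_pos: [0.5901, -0.1904, 0.0272]
tcp_rot: [[-0.995, 0.099, -0.008], [0.099, 0.995, 0.001], [0.008, 0.0, -1.0]]
force: [0.4, 0.8, -1.1]
gripper_width: 0.0343
finger_force: 60.9
13180 slope deg 0.21 top at x=0 -0.0283 x [0.0015 0.1021]
t 54.0 turn [-0.   -0.04  0.02] then shift [-0.13  0.04  1.6 ] | w 0.0343 tcp [ 0.5911 -0.1909  0.0285] F [-0.1 -0.1 -1.1]
```

```bash
python3 -m pendant '[[-0.1,0.04,0.4,0,0,0],[0,0,0.4,0,0,0],[0,0,0.3,0,0,0],[0,0,0.2,0,0,0],[0,0,0.1,0,0,0],[0,0,0.1,0,0,0],[0,0,0.05,0,0,0],[0,0,0.05,0,0,0],[0,0,0,0,0,0],[0,0,0,0,0,0]]'
python3 -m pendant '[[0,0,0,0,0,0],[0,0,0,0,0,0],[0,0,0,0,0,0],[0,0,-0.4,0,0,0],[0,0,-0.8,0,0,0],[0,0,-1,0,0,0],[0,0,-1,0,0,0],[0,0,-1,0,0,0],[0,0,-1,0,0,0],[0,0,-1,0,0,0]]' 0.42
python3 - <<'E'
from h import *
to([.554,-.003,.10],frame(1.7))
s=snap('side'); P=cloud(s); z=P[...,2]
for nm,c,r in (('cupA',(.554,-.003),.06),('cupB',(.442,-.009),.06)):
    m=(np.hypot(P[...,0]-c[0],P[...,1]-c[1])<r)&(z>.02)&(z<.06)
    if m.sum()>50:
        q=P[m&(z>.046)]; print(nm,cv2.minEnclosingCircle((q[:,:2]*1000).astype(np.float32)),np.percentile(q[:,2],95))
cv2.imwrite('pics/m2.png',s['frame'])
E
```

```text
t: 55.0
tcp_pos: [0.5939, -0.1911, -0.0023]
tcp_rot: [[-0.995, 0.099, -0.004], [0.099, 0.995, -0.002], [0.004, -0.002, -1.0]]
force: [-0.1, -0.5, -0.1]
gripper_width: 0.0344
finger_force: 60.9
t: 56.0
tcp_pos: [0.5946, -0.1909, 0.1242]
tcp_rot: [[-0.995, 0.099, -0.002], [0.099, 0.995, -0.002], [0.002, -0.002, -1.0]]
force: [-0.4, 0.1, -0.1]
gripper_width: 0.0498
finger_force: 0.0
t 56.0 turn [-0.02 -0.02 -0.92] then shift [1.75 9.45 1.21] | w 0.0498 tcp [ 0.5946 -0.1909  0.1242] F [-0.4  0.1 -0.1]
cupA ((555.0069580078125, -2.9817066192626953), 34.44926071166992) 0.05244475420228614
cupB ((442.5624694824219, -8.733168601989746), 33.57236099243164) 0.05215467786086585
```

View pics/m2.png

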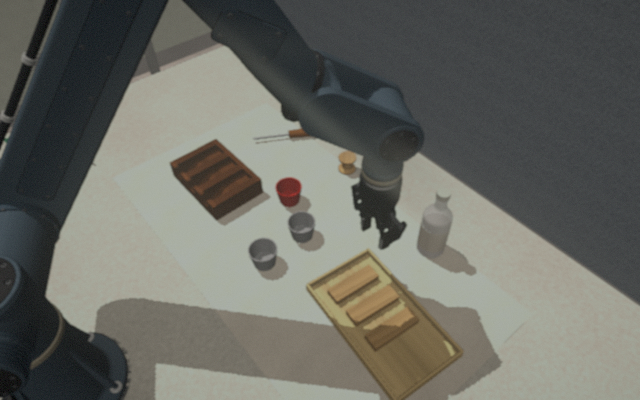

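Three blocks lie in the carrier (side px (355,283), (372,304), (390,327)), and both grey cups are untouched. Now cup A.

```bash
python3 - <<'E'
from h import *
to([.5545,-.002,.08],frame(-5.8))
E
```

```text
t 56.0 turn [-0.04  0.03  0.01] then shift [3.06 9.23 2.38] | w 0.0494 tcp [ 0.5968 -0.1919  0.1276] F [ 0.6 -0.5  1.6]
```

```bash
python3 -m pendant '[[0.3,0.9,0,-0.03,0.02,0],[0.3,0.9,0,0,0,0],[0.3,0.9,0,0,0,0],[0.3,0.9,0,0,0,0],[0.3,0.9,0,0,0,0],[0.3,0.9,0.3,0,0,0],[0.3,0.9,0.5,0,0,0],[0.3,0.9,0.5,0,0,0],[0.3,0.9,0.5,0,0,0],[0.3,0.9,0.5,0,0,0]]' 0
python3 -m pendant '[[0.06,0.2,0,0,0,0],[0,0,0,0,0,0],[0,0,0,0,0,0],[0,0,0,0,0,0],[0,0,0,0,0,0],[0,0,0,0,0,0],[0,0,0,0,0,0],[0,0,0,0,0,0],[0,0,0,0,0,0],[0,0,0,0,0,0]]'
cat > cup.py <<'E'
from h import *
import sys
# nearest rim seen by the wrist camera, in tool axes
w=snap('wrist'); st=bot.sense(); R=np.array(st['tcp_rot']); W=cloud(w); Q=(W-st['tcp_pos'])@R
zl=float(sys.argv[1]); m=(abs(W[...,2]-zl)<.004)&(np.hypot(Q[...,0],Q[...,1])<.055)
hsv=cv2.cvtColor(w['frame'],cv2.COLOR_BGR2HSV)
q=Q[m][:,:2]; A=np.c_[2*q,np.ones(len(q))]; 
for _ in range(4):
    s=np.linalg.lstsq(A,(q**2).sum(1),rcond=None)[0]; r=np.sqrt(s[2]+s[0]**2+s[1]**2)
    e=abs(np.hypot(*(q-s[:2]).T)-r); k=e<max(.002,np.percentile(e,80)); q=q[k];A=A[k]
print('n',len(q),'circle centre in tool (units)',(s[:2]/.02).round(2),'mm',(s[:2]*1000).round(1),'r',(r*1000).round(1),'world',(st['tcp_pos']+R@[s[0],s[1],0]).round(4))
to(st['tcp_pos'],frame(-5.8),st)
cv2.imwrite(sys.argv[2],w['frame'])
E
python3 cup.py .050 pics/c1.png
```

```text
t: 57.05
tcp_pos: [0.5515, -0.0038, 0.0755]
tcp_rot: [[-0.995, 0.099, -0.007], [0.099, 0.995, 0.003], [0.007, 0.002, -1.0]]
force: [0.0, 0.2, -0.3]
gripper_width: 0.0854
finger_force: 0.0
t: 58.05
tcp_pos: [0.5514, -0.0016, 0.0764]
tcp_rot: [[-0.995, 0.099, -0.006], [0.099, 0.995, 0.003], [0.007, 0.002, -1.0]]
force: [-0.2, 0.6, 0.1]
gripper_width: 0.085
finger_force: 0.0
n 1636 circle centre in tool (units) [-0.1   0.09] mm [-2.   1.7] r 30.6 world [0.5535 0.     0.0764]
t 58.1 turn [ 0.02 -0.05  0.01] then shift [0. 0. 0.] | w 0.0854 tcp [ 0.5514 -0.0015  0.0764] F [ 0.1  0.4 -1.4]
```

View pics/c1.png

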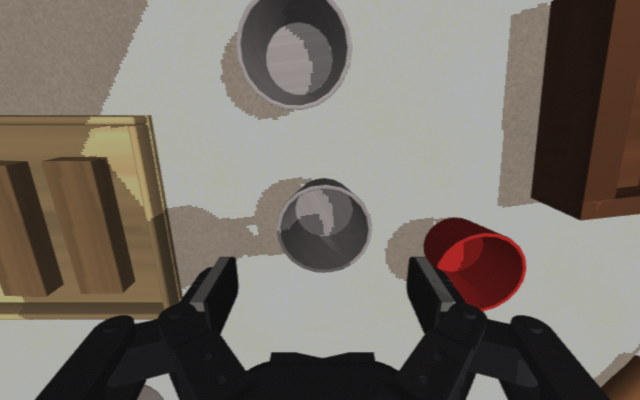

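Wrist view: cup A is centred at (325,229) between the fingers, with the red cup clear at (475,262). Descending to grip.

```bash
python3 -m pendant '[[-0.07,0.05,0.5,0,-0.04,0],[0,0,0.6,0,0,0],[0,0,0.6,0,0,0],[0,0,0.6,0,0,0],[0,0,0.4,0,0,0],[0,0,0.3,0,0,0],[0,0,0.12,0,0,0],[0,0,0,0,0,0],[0,0,0,0,0,0],[0,0,0,0,0,0]]' 0
python3 -m pendant '[[0,0,0,0,0,0],[0,0,0,0,0,0],[0,0,0,0,0,0],[0,0,0,0,0,0],[0,0,0,0,0,0],[0,0,0,0,0,0],[0,0,0,0,0,0],[0,0,0,0,0,0],[0,0,0,0,0,0],[0,0,0,0,0,0]]' 1 50
python3 -m pendant '[[0,0,-0.2,0,0,0],[0,0,-0.4,0,0,0],[0,0,-0.8,0,0,0],[0,0,-0.9,0,0,0],[0,0,-0.9,0,0,0],[0,0,-0.8,0,0,0],[0,0,0,0,0,0],[0,0,0,0,0,0],[0,0,0,0,0,0],[0,0,0,0,0,0]]'
python3 - <<'E'
from h import *
to([.526,-.3825,.09],frame(-5.8))
w=snap('wrist'); cv2.imwrite('pics/c2.png',w['frame'])
E
```

```text
t: 59.1
tcp_pos: [0.5532, -0.0006, 0.0145]
tcp_rot: [[-0.995, 0.099, 0.0], [0.099, 0.995, 0.002], [-0.0, 0.002, -1.0]]
force: [-0.1, 0.1, -0.3]
gripper_width: 0.0855
finger_force: 0.0
t: 60.1
tcp_pos: [0.5531, -0.0005, 0.0154]
tcp_rot: [[-0.995, 0.1, 0.001], [0.1, 0.995, 0.002], [-0.0, 0.002, -1.0]]
force: [-1.7, -0.1, 8.8]
gripper_width: 0.0624
finger_force: 52.4
t: 61.1
tcp_pos: [0.5522, -0.0006, 0.093]
tcp_rot: [[-0.995, 0.099, -0.003], [0.099, 0.995, 0.003], [0.003, 0.003, -1.0]]
force: [0.2, -0.5, -1.2]
gripper_width: 0.0628
finger_force: 54.8
t 61.1 turn [ 0.02 -0.02  0.01] then shift [ -0.63 -19.13   0.15] | w 0.0628 tcp [ 0.5522 -0.0006  0.093 ] F [ 0.2 -0.5 -1.2]
```

View pics/c2.png

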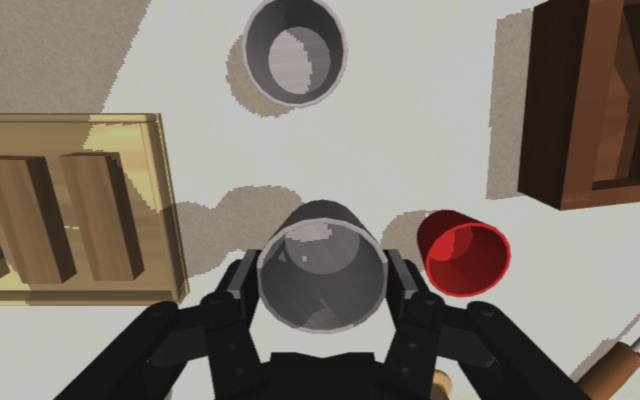

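Wrist view: cup A is held squarely (rim centre (322,276)). Moving it to the free end of the carrier.

```bash
python3 -m pendant '[[-0.03,-0.5,0,0,0,0],[-0.03,-1,0,0,0,0],[-0.03,-1,0,0,0,0],[-0.03,-1,0,0,0,0],[-0.03,-1,0,0,0,0],[-0.03,-1,0,0,0,0],[-0.03,-1,0,0,0,0],[-0.03,-1,0,0,0,0],[-0.03,-1,0,0,0,0],[-0.03,-1,0,0,0,0]]'
python3 -m pendant '[[-0.03,-1,0,0,0,0],[-0.03,-1,0,0,0,0],[-0.03,-1,0,0,0,0],[-0.03,-1,0,0,0,0],[-0.03,-1,0,0,0,0],[-0.03,-1,0,0,0,0],[-0.03,-1,0,0,0,0],[-0.03,-1,0,0,0,0],[-0.03,-1,0,0,0,0],[-0.03,-0.5,0,0,0,0]]'
python3 -m pendant '[[0,0,0,0,0,0],[0,0,0.5,0,0,0],[0,0,0.8,0,0,0],[0,0,0.8,0,0,0],[0,0,0.4,0,0,0],[0,0,0,0,0,0],[0,0,0,0,0,0],[0,0,0,0,0,0],[0,0,0,0,0,0],[0,0,0,0,0,0]]'
python3 - <<'E'
from h import *
to([.526,-.3825,.022],frame(-5.8))
E
```

```text
t: 62.15
tcp_pos: [0.5395, -0.1919, 0.0931]
tcp_rot: [[-0.995, 0.1, -0.001], [0.1, 0.995, 0.003], [0.002, 0.002, -1.0]]
force: [-0.3, 0.5, -1.5]
gripper_width: 0.0623
finger_force: 54.8
t: 63.15
tcp_pos: [0.527, -0.3828, 0.0931]
tcp_rot: [[-0.995, 0.101, 0.0], [0.101, 0.995, 0.001], [0.0, 0.001, -1.0]]
force: [-0.0, 1.0, -0.3]
gripper_width: 0.0628
finger_force: 54.8
t: 64.15
tcp_pos: [0.5273, -0.3802, 0.0437]
tcp_rot: [[-0.995, 0.099, 0.0], [0.099, 0.995, 0.002], [-0.0, 0.002, -1.0]]
force: [0.8, 0.3, -1.1]
gripper_width: 0.0624
finger_force: 54.8
t 64.2 turn [0.01 0.   0.01] then shift [ 0.05 -0.12  1.09] | w 0.0624 tcp [ 0.5273 -0.3802  0.0437] F [ 0.8  0.3 -1.1]
```

```bash
python3 -m pendant '[[0,-0.1,0.3,0,0,0],[0,0,0.3,0,0,0],[0,0,0.2,0,0,0],[0,0,0.1,0,0,0],[0,0,0.1,0,0,0],[0,0,0.05,0,0,0],[0,0,0,0,0,0],[0,0,0,0,0,0],[0,0,0,0,0,0],[0,0,0,0,0,0]]'
python3 -c "
from h import *
to([.526,-.3825,.022],frame(-5.8))"
```

```text
t: 65.15
tcp_pos: [0.5269, -0.3819, 0.0222]
tcp_rot: [[-0.995, 0.099, -0.0], [0.099, 0.995, 0.002], [0.001, 0.002, -1.0]]
force: [-0.5, 0.1, -1.0]
gripper_width: 0.062
finger_force: 54.8
t 65.2 turn [ 0.02 -0.    0.01] then shift [ 0.04 -0.03  0.01] | w 0.0620 tcp [ 0.5269 -0.3819  0.0222] F [-0.5  0.1 -1. ]
```

```bash
python3 -m pendant '[[0,0,0.05,0,0,0],[0,0,0.05,0,0,0],[0,0,0,0,0,0],[0,0,0,0,0,0],[0,0,0,0,0,0],[0,0,0,0,0,0],[0,0,0,0,0,0],[0,0,0,0,0,0],[0,0,0,0,0,0],[0,0,0,0,0,0]]'
```

```text
t: 66.15
tcp_pos: [0.527, -0.382, 0.0214]
tcp_rot: [[-0.995, 0.099, -0.0], [0.099, 0.995, 0.002], [0.0, 0.002, -1.0]]
force: [-2.4, 1.9, 4.9]
gripper_width: 0.0624
finger_force: 55.4
```

```bash
python3 -m pendant '[[0,0,0,0,0,0],[0,0,0,0,0,0],[0,0,0,0,0,0],[0,0,0,0,0,0],[0,0,-0.3,0,0,0],[0,0,-0.7,0,0,0],[0,0,-0.9,0,0,0],[0,0,-0.9,0,0,0],[0,0,-0.9,0,0,0],[0,0,0,0,0,0]]' 0
python3 cup.py .0565 pics/c3.png
python3 - <<'E'
from h import *
to([.4425,-.008,.085],frame(-5.8))
E
```

```text
t: 67.15
tcp_pos: [0.5288, -0.3839, 0.0981]
tcp_rot: [[-0.995, 0.099, 0.005], [0.099, 0.995, -0.003], [-0.005, -0.002, -1.0]]
force: [-0.7, -0.5, -0.4]
gripper_width: 0.0856
finger_force: 0.0
n 1371 circle centre in tool (units) [0.03 0.07] mm [0.6 1.4] r 30.7 world [ 0.5274 -0.3816  0.0964]
t 67.2 turn [-0.    0.02  0.01] then shift [0. 0. 0.] | w 0.0852 tcp [ 0.5279 -0.383   0.0964] F [ 0.7 -0.2 -0.7]
t 67.2 turn [-0.    0.02  0.01] then shift [ 6.14 18.22  0.57] | w 0.0852 tcp [ 0.5279 -0.383   0.0964] F [ 0.7 -0.2 -0.7]
```

View pics/c3.png

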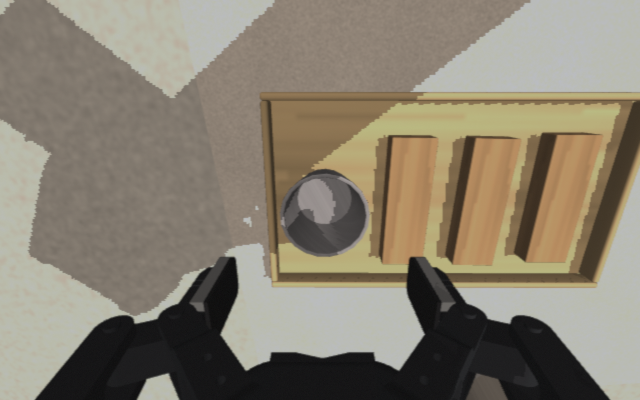

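Wrist view: cup A stands in the carrier (rim centre (325,214)) beside the three flat blocks. Now cup B.

```bash
python3 -m pendant '[[0.33,0.5,0,0,0,0],[0.33,1,0,0,0,0],[0.33,1,0,0,0,0],[0.33,1,0,0,0,0],[0.33,1,0,0,0,0],[0.33,1,0,0,0,0],[0.33,1,0,0,0,0],[0.33,1,0,0,0,0],[0.33,1,0,0,0,0],[0.33,1,0,0,0,0]]' 0
python3 -m pendant '[[0.33,1,0,0,0,0],[0.33,1,0,0,0,0],[0.33,1,0,0,0,0],[0.33,1,0,0,0,0],[0.33,1,0,0,0,0],[0.33,1,0.1,0,0,0],[0.33,1,0.2,0,0,0],[0.33,1,0.2,0,0,0],[0.2,0.7,0.2,0,0,0],[0,0,0,0,0,0]]'
python3 -m pendant '[[0,0,0,0,0,0],[0,0,0,0,0,0],[0,0,0,0,0,0],[0,0,0,0,0,0],[0,0,0,0,0,0],[0,0,0,0,0,0],[0,0,0,0,0,0],[0,0,0,0,0,0],[0,0,0,0,0,0],[0,0,0,0,0,0]]'
python3 cup.py .050 pics/c4.png
```

```text
t: 68.2
tcp_pos: [0.4784, -0.1843, 0.0937]
tcp_rot: [[-0.995, 0.099, -0.003], [0.099, 0.995, 0.004], [0.004, 0.004, -1.0]]
force: [-0.2, 0.2, 0.5]
gripper_width: 0.0853
finger_force: 0.0
t: 69.2
tcp_pos: [0.4386, -0.0053, 0.0805]
tcp_rot: [[-0.995, 0.097, -0.004], [0.096, 0.995, 0.004], [0.004, 0.003, -1.0]]
force: [0.3, 0.4, -0.8]
gripper_width: 0.0854
finger_force: 0.0
t: 70.2
tcp_pos: [0.4408, -0.0076, 0.081]
tcp_rot: [[-0.995, 0.099, -0.001], [0.099, 0.995, 0.002], [0.001, 0.002, -1.0]]
force: [-0.0, 0.5, -0.4]
gripper_width: 0.0851
finger_force: 0.0
n 1578 circle centre in tool (units) [0.02 0.07] mm [0.4 1.4] r 30.6 world [ 0.4405 -0.0061  0.081 ]
t 70.2 turn [ 0.02 -0.01  0.01] then shift [0. 0. 0.] | w 0.0855 tcp [ 0.4408 -0.0075  0.081 ] F [ 0.4  0.5 -0.4]
```

```bash
python3 -m pendant '[[0,0.05,0.5,0,0,0],[0,0,0.6,0,0,0],[0,0,0.6,0,0,0],[0,0,0.6,0,0,0],[0,0,0.4,0,0,0],[0,0,0.4,0,0,0],[0,0,0.2,0,0,0],[0,0,0,0,0,0],[0,0,0,0,0,0],[0,0,0,0,0,0]]' 0
python3 -m pendant '[[0,0,0,0,0,0],[0,0,0,0,0,0],[0,0,0,0,0,0],[0,0,0,0,0,0],[0,0,0,0,0,0],[0,0,0,0,0,0],[0,0,0,0,0,0],[0,0,0,0,0,0],[0,0,0,0,0,0],[0,0,0,0,0,0]]' 1 50
python3 -m pendant '[[0,0,-0.2,0,0,0],[0,0,-0.4,0,0,0],[0,0,-0.8,0,0,0],[0,0,-0.9,0,0,0],[0,0,-0.9,0,0,0],[0,0,-0.9,0,0,0],[0,0,-0.9,0,0,0],[0,0,-0.4,0,0,0],[0,0,0,0,0,0],[0,0,0,0,0,0]]'
python3 - <<'E'
from h import *
to([.5272,-.382,.12],frame(-5.8))
s=snap('side'); P=cloud(s); z=P[...,2]
m=(np.hypot(P[...,0]-.527,P[...,1]+.382)<.06)&(z>.045)&(z<.07); q=P[m]
print(len(q),cv2.minEnclosingCircle((q[:,:2]*1000).astype(np.float32)),np.percentile(q[:,2],[50,95]))
E
```

```text
t: 71.25
tcp_pos: [0.4412, -0.0065, 0.0154]
tcp_rot: [[-0.995, 0.099, 0.0], [0.099, 0.995, 0.002], [0.0, 0.002, -1.0]]
force: [-0.3, -0.7, -0.1]
gripper_width: 0.085
finger_force: 0.0
t: 72.25
tcp_pos: [0.4412, -0.0065, 0.0164]
tcp_rot: [[-0.995, 0.1, 0.001], [0.1, 0.995, 0.002], [-0.001, 0.002, -1.0]]
force: [-2.6, -0.0, 13.1]
gripper_width: 0.0628
finger_force: 51.2
t: 73.25
tcp_pos: [0.4406, -0.0066, 0.1228]
tcp_rot: [[-0.995, 0.099, -0.001], [0.099, 0.995, 0.003], [0.001, 0.003, -1.0]]
force: [-0.1, -0.1, -0.9]
gripper_width: 0.0631
finger_force: 54.8
t 73.2 turn [ 0.02 -0.01  0.01] then shift [ -6.2  -18.24   0.14] | w 0.0631 tcp [ 0.4406 -0.0066  0.1228] F [-0.1 -0.1 -0.9]
332 ((529.365234375, -383.6532897949219), 33.301361083984375) [0.05406737 0.05769904]
```

```bash
python3 -m pendant '[[-0.33,-0.5,0,0,0,0],[-0.33,-1,0,0,0,0],[-0.33,-1,0,0,0,0],[-0.33,-1,0,0,0,0],[-0.33,-1,0,0,0,0],[-0.33,-1,0,0,0,0],[-0.33,-1,0,0,0,0],[-0.33,-1,0,0,0,0],[-0.33,-1,0,0,0,0],[-0.33,-1,0,0,0,0]]'
python3 -m pendant '[[-0.33,-1,0,0,0,0],[-0.33,-1,0,0,0,0],[-0.33,-1,0,0,0,0],[-0.33,-1,0,0,0,0],[-0.33,-1,0,0,0,0],[-0.33,-1,0,0,0,0],[-0.33,-1,0,0,0,0],[-0.33,-1,0,0,0,0],[-0.26,-0.7,0,0,0,0],[0,0,0,0,0,0]]'
python3 -m pendant '[[0,0,0,0,0,0],[0,0,0,0,0,0],[0,0,0,0,0,0],[0,0,0,0,0,0],[0,0,0,0,0,0],[0,0,0,0,0,0],[0,0,0,0,0,0],[0,0,0,0,0,0],[0,0,0,0,0,0],[0,0,0,0,0,0]]'
python3 - <<'E'
from h import *
to([.527,-.382,.045],frame(-5.8))
s=snap('side'); cv2.imwrite('pics/n1.png',cv2.resize(s['frame'][160:400,280:520],(600,600)))
E
```

```text
t: 74.3
tcp_pos: [0.4878, -0.2039, 0.1219]
tcp_rot: [[-0.995, 0.1, -0.002], [0.1, 0.995, 0.003], [0.002, 0.003, -1.0]]
force: [0.0, 0.2, -0.1]
gripper_width: 0.0627
finger_force: 54.8
t: 75.3
tcp_pos: [0.5285, -0.3843, 0.1216]
tcp_rot: [[-0.995, 0.101, 0.0], [0.101, 0.995, 0.001], [-0.0, 0.001, -1.0]]
force: [-0.1, 0.3, -0.8]
gripper_width: 0.0629
finger_force: 54.9
t: 76.3
tcp_pos: [0.5282, -0.3812, 0.122]
tcp_rot: [[-0.995, 0.099, -0.001], [0.099, 0.995, 0.002], [0.001, 0.002, -1.0]]
force: [-0.7, -0.0, -0.7]
gripper_width: 0.0629
finger_force: 54.9
t 76.3 turn [ 0.02 -0.01  0.01] then shift [ 0.05 -0.04  3.85] | w 0.0629 tcp [ 0.5282 -0.3812  0.122 ] F [-0.7 -0.  -0.7]
```

View pics/n1.png

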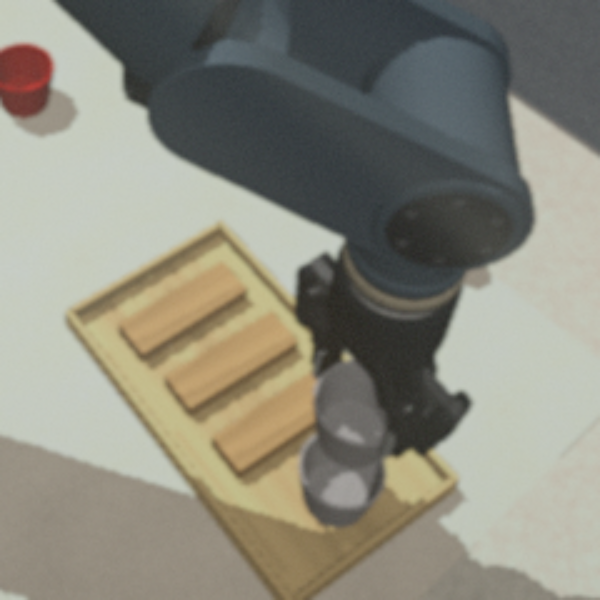

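The view shows cup B held over cup A's mouth. Lowering into it.

```bash
python3 -m pendant '[[0.05,-0.04,0.4,0,0,0],[0,0,0.7,0,0,0],[0,0,0.7,0,0,0],[0,0,0.6,0,0,0],[0,0,0.4,0,0,0],[0,0,0.3,0,0,0],[0,0,0.2,0,0,0],[0,0,0.1,0,0,0],[0,0,0,0,0,0],[0,0,0,0,0,0]]'
python3 -m pendant '[[0,0,0.1,0,0,0],[0,0,0.05,0,0,0],[0,0,0.05,0,0,0],[0,0,0,0,0,0],[0,0,0,0,0,0],[0,0,0,0,0,0],[0,0,0,0,0,0],[0,0,0,0,0,0],[0,0,0,0,0,0],[0,0,0,0,0,0]]'
```

```text
t: 77.35
tcp_pos: [0.5273, -0.382, 0.0545]
tcp_rot: [[-0.995, 0.099, 0.0], [0.099, 0.995, 0.002], [0.0, 0.002, -1.0]]
force: [-0.9, -0.4, -0.5]
gripper_width: 0.0626
finger_force: 54.9
t: 78.35
tcp_pos: [0.527, -0.3817, 0.0501]
tcp_rot: [[-0.995, 0.099, -0.001], [0.099, 0.995, 0.002], [0.001, 0.002, -1.0]]
force: [-0.1, -0.6, -1.3]
gripper_width: 0.0631
finger_force: 54.9
```

```bash
python3 -m pendant '[[0,0,0.1,0,0,0],[0,0,0.05,0,0,0],[0,0,0,0,0,0],[0,0,0,0,0,0],[0,0,0,0,0,0],[0,0,0,0,0,0],[0,0,0,0,0,0],[0,0,0,0,0,0],[0,0,0,0,0,0],[0,0,0,0,0,0]]'
python3 -m pendant '[[0,0,0.1,0,0,0],[0,0,0,0,0,0],[0,0,0,0,0,0],[0,0,0,0,0,0],[0,0,0,0,0,0],[0,0,0,0,0,0],[0,0,0,0,0,0],[0,0,0,0,0,0],[0,0,0,0,0,0],[0,0,0,0,0,0]]'
```

```text
t: 79.35
tcp_pos: [0.527, -0.3817, 0.047]
tcp_rot: [[-0.995, 0.099, -0.001], [0.099, 0.995, 0.003], [0.001, 0.002, -1.0]]
force: [0.9, -0.2, -1.0]
gripper_width: 0.0631
finger_force: 54.8
t: 80.35
tcp_pos: [0.5269, -0.3816, 0.045]
tcp_rot: [[-0.995, 0.099, -0.001], [0.099, 0.995, 0.003], [0.001, 0.003, -1.0]]
force: [0.4, -0.3, -1.4]
gripper_width: 0.0626
finger_force: 54.8
```

```bash
python3 -m pendant '[[0,0,0.05,0,0,0],[0,0,0.05,0,0,0],[0,0,0,0,0,0],[0,0,0,0,0,0],[0,0,0,0,0,0],[0,0,0,0,0,0],[0,0,0,0,0,0],[0,0,0,0,0,0],[0,0,0,0,0,0],[0,0,0,0,0,0]]'
python3 -m pendant '[[0,0,0.05,0,0,0],[0,0,0,0,0,0],[0,0,0,0,0,0],[0,0,0,0,0,0],[0,0,0,0,0,0],[0,0,0,0,0,0],[0,0,0,0,0,0],[0,0,0,0,0,0],[0,0,0,0,0,0],[0,0,0,0,0,0]]'
```

```text
t: 81.35
tcp_pos: [0.5272, -0.3817, 0.044]
tcp_rot: [[-0.995, 0.099, -0.0], [0.099, 0.995, 0.002], [0.0, 0.002, -1.0]]
force: [-1.4, 1.5, 5.3]
gripper_width: 0.0625
finger_force: 55.3
t: 82.35
tcp_pos: [0.5273, -0.3817, 0.0438]
tcp_rot: [[-0.995, 0.099, -0.0], [0.099, 0.995, 0.002], [0.0, 0.002, -1.0]]
force: [-2.4, 2.6, 9.6]
gripper_width: 0.0629
finger_force: 55.6
```

Seated (contact at the expected nesting depth). Release, rise and check.

```bash
python3 -m pendant '[[0,0,0,0,0,0],[0,0,0,0,0,0],[0,0,0,0,0,0],[0,0,0,0,0,0],[0,0,-0.3,0,0,0],[0,0,-0.7,0,0,0],[0,0,-0.9,0,0,0],[0,0,-0.9,0,0,0],[0,0,-0.9,0,0,0],[0,0,-0.9,0,0,0]]' 0
python3 -m pendant '[[0.5,0.5,-0.9,0,0,0],[1,1,-0.9,0,0,0],[1,1,-0.9,0,0,0],[1,1,0,0,0,0],[1,1,0,0,0,0],[1,1,0,0,0,0],[1,1,0,0,0,0],[0.5,1,0,0,0,0],[0,1,0,0,0,0],[0,0,0,0,0,0]]'
python3 - <<'E'
from h import *
import meas
s=snap('side'); t=snap('top'); cv2.imwrite('pics/end.png',np.vstack([s['frame'][100:400],t['frame'][100:400]]))
P=cloud(s);z=P[...,2]
m=(np.hypot(P[...,0]-.527,P[...,1]+.382)<.06)&(z>.068)&(z<.1); q=P[m]
print(len(q),cv2.minEnclosingCircle((q[:,:2]*1000).astype(np.float32)),np.percentile(q[:,2],[50,95]))
print(bot.sense()['tcp_pos'],bot.sense()['t'])
E
```

```text
t: 83.35
tcp_pos: [0.5273, -0.3822, 0.1361]
tcp_rot: [[-0.995, 0.099, 0.0], [0.099, 0.995, 0.001], [-0.0, 0.001, -1.0]]
force: [0.1, 0.1, -0.2]
gripper_width: 0.0854
finger_force: 0.0
t: 84.35
tcp_pos: [0.4041, -0.1969, 0.1897]
tcp_rot: [[-0.995, 0.097, -0.0], [0.097, 0.995, 0.003], [0.001, 0.003, -1.0]]
force: [-0.3, 0.1, -0.5]
gripper_width: 0.0856
finger_force: 0.0
310 ((528.8082885742188, -383.6405944824219), 33.64731216430664) [0.07569217 0.07906751]
[ 0.405411   -0.19952268  0.18962384] 84.45
```

View pics/end.png

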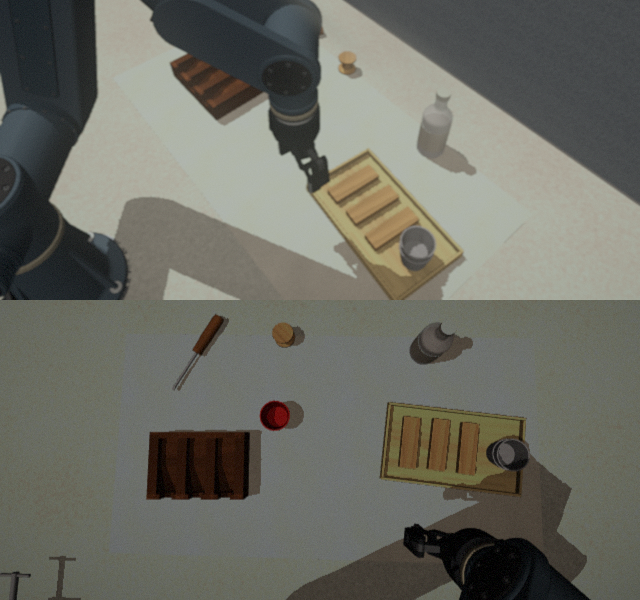

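The blocks lie flat in the carrier (top crop px (411,441), (440,444), (469,447)). The two cups are nested upright at (512,453), rim at z ≈ 0.078. The display tray is empty, and the bottle, spool, tool and red cup have not moved. The block faces are level with the carrier's walls, so I hand in.

```bash
python3 -c "
from cell import bot
print(bot.sign_off())"
```

```text
the job is handed in; nothing more can be done
None
```

The job is handed in at about 84 s: three blocks lie flat in the carrying tray, the two grey cups present are nested upright in it, and the bottle, spool, hand tool and red cup were left alone; the sign-off returned no verdict.

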